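# Hang the lift-off door on the sample cabinet and shut it

## Task

The door of the small open sample cabinet has been lifted off and stands in the slotted stand. Hang it again: hold it upright, standing well open from the cabinet (about square to its front), feel (the hinge strip is adjustable) for the two upright pintles with the two hinge sockets and lower the door gently until both sockets are fully home and let go of it, without forcing it or letting it drop; then swing it gently shut against the rubber buffers and move clear. Leave the loose jar and the timer where they are.

Things in the scene. Friction and masses are not known exactly. Their poses are not given: they have to be found in the camera images.
- cabinet: Fixed grey sample cabinet, 120 deep (x), 200 wide (y), 180 high (z); front (its -x side, plane x = -60) open. Origin: centre of underside; y to its left seen from the robot. A steel hinge strip clamped to the front near the +y edge (does not move under 50 N) has two arms, each with an upright pintle, one exactly above the other.
- slot_end (a point): Point x = -78, y = 49, z = 45 of the cabinet (its axes), at lower seat height by the inner end of the strip's slots. The pintle axis stands anywhere from 5 to 37 beyond it along the cabinet's +y; how far is not reported: find it by feel. Pin axis always at x = -78. Pins: 8.4 diameter, 21 high, top 1 chamfered; seats (arm tops, 18 diameter) at z = 45 and 130.
- buffers (a point): On the cabinet at x = -73, y = -60, z = 98: midway between the faces of two round rubber buffers, 12 diameter, which stand 13 out from the front at z = 35 and 160. The shut door rests on both.
- door_leaf: Loose grey door, about 0.28 kg: panel 10 thick (x -5 to 5), 140 wide (y -153 to -13), 158 high (z -25 to 133). Origin: on the hinge axis at the lower socket's mouth; z up. Shut, its axes are parallel to the cabinet's; open by a, it is turned -a about z (free edge to the robot at 90 deg). Outer face -x, with a bar pull 28 out at y = -138, z = 30 to 80.
- upper_socket (a point): Mouth of the door's upper hinge socket (x = y = 0, z = 85 of the door; the lower mouth is at z = 0). Both sockets: steel barrels 20 outside diameter, bore 10.8, open below, closed above, 26 deep (barrel 29 tall). Bring the door in level from the front, lower socket between the upper arm (8 thick) and the lower pin. Fully home, both mouths rest on the seats, door origin 45 above the worktop.
- door_grip (a point): On the door's upper edge (x = 0, y = -62, z = 133 of the door), about 20 from above its centre of mass towards the hinge: pinch the 10 thick panel here from above.
- door_stand: Fixed grey slotted stand, 110 (x) x 90 (y) x 46 high. Origin: centre of underside. The slot runs along its x, 11.7 wide, slot floor 12 above the worktop. The door stands upright in it, in the slot's plane (door origin 37 above the worktop); hinge edge away from the robot; lift it straight up, 34 to clear.
- jar: Loose sample jar, screw lid, 65 diameter x 72 high, bystander. Origin: centre of its underside.
- timer: Loose bench timer, 62 x 62 x 20 high, bystander. Origin: centre of its underside.
Mind the look-alikes: they are no part of the job. Several things have the shape of the door_leaf; the one meant has the colours described above.

How it is judged:
By the outcome, as a careful person would: the job done as asked, in the order asked, and still so for the second after the job is handed in, with the robot touching nothing.
It also fails if it takes over 72 s, if anything falls off the work surface, if the arm or the gripper's body presses on something with over 40 N, if the wrist force passes 120 N, or if a joint passes its speed limit or range.

## Robot

A 6-joint arm with a two-finger parallel gripper is mounted at the origin on a cart in front of the work surface, level with it; the furniture and walls round the work are solid. World frame = base frame: x ahead of the robot, y to its left, z up, the work surface at z = 0. Lengths are in mm, angles in rad, forces in N, time in s.
With the tool pointing down it reaches from about 400 to 925 mm from the base axis. Payload 12.5 kg.
Tool frame: the origin (TCP) lies at the very end of the fingers, on their centre line; the grasp point (between the pads) lies 19 mm behind it; z points along the fingers, y is the line along which they close (so a half turn about z gives the same grasp; the last joint's range is limited). The gripper opens to 95 mm and grips with 3 to 60 N. Pads are 20 mm wide; open, the fingers measure 119 mm over their backs; the gripper's body (75 mm by 180 mm) begins 59 mm behind the grasp point.
Start: joints at [-1.282, 0.491, 1.559, -0, 1.092, -0.106], TCP at [240.414, -576.932, 186.261] pointing down, gripper open.
Joint ranges: [-3.1, 3.1], [-0.84, 2.19], [0.05, 2.79], [-1.13, 4.28], [0.06, 2.93], [-2.69, 2.69]. Speed limits (rad/s): [2.22, 2.22, 2.79, 3.14, 3.14, 3.14].

## Interface

Orientations are given as [roll, pitch, yaw] about the fixed x, y, z axes, in that order (R = Rz(yaw) Ry(pitch) Rx(roll)).
In Python, from cell import state, imaging, env, spot_in, mark_of gives the robot as it stands. The module is installed in compiled form; this text tells all that it offers.
- The arm moves only by the tool step_arm, never from a script. Its argument "increments" is a list of rows, each an object with "slide": the shift along the tool's x, y, z in m, a list of three; "roll": the turn about the tool's z in rad. A call has 1 to 5 rows; each row is the pose to reach, as a shift and turn from the pose commanded when the call began, along the tool's axes at that moment; what a row does not reach only later rows make up. A row lasts 1/8 s, in which the tool goes at most 62.5 mm and 10.7 degrees, less where a joint would pass 70% of its speed; a pose out of reach is approached as far as the arm can. A call with a gripper value outside its range is refused whole. "fingers" is the opening, from 0 (shut) to 1 (fully open), set as the call begins (left out, the last holds). The fingers move at their own pace and stop on an object; the grip force is fixed at half the most. Time passes only in rows, so rows that repeat a pose let the fingers close. It gives the time, the measured TCP pose, the force, the opening and the grip force at its end, in the units of the state.
- state(): the state, without advancing time (a new reading comes with each control period).
- imaging.read_camera(name): name is "side" or "top" or "wrist"; returns a dict with "color" (480x640x3 uint8, red, green, blue), "z_map" (480x640 float32, mm along the optical axis (not along the pixel's ray), 0 where there is no reading), "intrinsics" (3x3 intrinsics, pixels), "camera_from_world" (4x4, takes a point from world to camera coordinates). Camera axes: x right, y up, looking along -z (the intrinsics and any distortion apply to the point x, -y, -z); pixel columns grow to the right and rows downward; lengths in mm; the calibration is good to about 2 mm. The wrist camera is an equidistant fisheye: a pixel r from the principal point sees the ray r / f radians off the axis. A picture is of the moment at which its call begins.
- env.job_done(): hands the job in; it is judged then, once.
Trained networks look in the newest picture that a camera, given by its name, has taken for a name from the list of things; names that differ only in an ending like _2 or _b are one class to them, and where a whole thing is asked for, a point or a joint stands for the part that bears it (a point fixed in the world has none). Each returns a list of dicts, best first, with "confidence" (0 to 1); they miss things now and then, are a little off and sometimes report something else, mostly with a low value. They report only what shows in the picture. A call takes as long as a camera call. They do not tell look-alikes from the thing itself.
- spot_in(camera, target): "bbox" ([left, top, right, bottom] in pixels, round what is visible of it).
- mark_of(camera, target): "uv" ([column, row] in pixels: a listed point, or the origin of a listed thing).
The state is a dict: "t": time; "joints": joint angles; "qvel": joint speeds; "tau": joint torques, N m; "eef_pos": TCP position; "tcp_rot": TCP orientation; "ft_force": force on the tool from outside, world axes, zero at the start; "moment": the same for the moment, N m; "opening": opening from 0.0 (shut) to 1.0 (fully open); "grip_force": force on a finger pad.
Only numpy, scipy, OpenCV 4.12 (cv2) and the standard library are available. Lean on these libraries where they do the work, as an engineer would, in place of code of your own. Each camera call takes 0.05 s, during which the arm holds its last target. There are 200 camera calls.

## Working session

There is one attempt and no reset: what is moved stays moved. The work goes in short steps, Python scripts to look and compute and a tool call to move; the robot and the scene stay as the last step left them, time stands still between calls to the robot, and variables do not carry over. Pictures are saved under pics/ and viewed, at most 10 in all, crops included, and the job is handed in when it is done.

Besides the shell and the picture viewer there is one more tool, called after "Emit:" as name([rows], argument=value, ...), one row to a line, values as JSON. step_arm: Moves the arm, as the interface text tells. Its arguments: {"type":"object","properties":{"increments":{"type":"array"},"fingers":{"type":"number"}},"required":["increments"]}

```bash
mkdir -p pics
cat > h.py <<'E'
import numpy as np, cv2
from cell import state, imaging, env, spot_in, mark_of
def world(c,u,v,z=None):
    """pixel -> world by depth (or by known height z)"""
    K=c["intrinsics"]; T=np.linalg.inv(c["camera_from_world"])
    d=np.array([(u-K[0,2])/K[0,0],-(v-K[1,2])/K[1,1],-1.])
    if z is None:
        zz=c["z_map"][int(v),int(u)]; return (T@np.r_[d*zz,1])[:3]
    o=T[:3,3]; w=T[:3,:3]@d; return o+w*(z-o[2])/w[2]
def cloud(c):
    K=c["intrinsics"]; T=np.linalg.inv(c["camera_from_world"]); Z=c["z_map"]
    v,u=np.mgrid[:480,:640]
    P=np.stack([(u-K[0,2])/K[0,0]*Z,-(v-K[1,2])/K[1,1]*Z,-Z,np.ones_like(Z)],-1)@T.T
    P=P[...,:3]; P[Z==0]=np.nan; return P
E
cat > a.py <<'E'
from h import *
print(state())
out=[]
for n in ["top","side"]:
    c=imaging.read_camera(n); np.savez(n+".npz",**c)
    print(n,np.round(np.linalg.inv(c["camera_from_world"])[:3,3]))
    im=c["color"][...,::-1].copy()
    for t in ["cabinet","door_leaf","door_stand","jar","timer"]:
        for r in spot_in(n,t)[:4]:
            b=[int(x) for x in r["bbox"]]; print(n,t,b,round(r["confidence"],2))
    for t in ["slot_end","buffers","door_grip","upper_socket","cabinet","door_stand","jar","timer","door_leaf"]:
        for r in mark_of(n,t)[:4]:
            u,v=r["uv"]; u_=min(max(u,0),639);v_=min(max(v,0),479)
            print(n,t,np.round([u,v]),round(r["confidence"],2),np.round(world(c,u_,v_)))
    cv2.imwrite(f"pics/{n}0.png",im)
E
python3 a.py
```

```text
{'t': 0.0, 'joints': array([-1.28160333e+00,  4.91535580e-01,  1.55950245e+00, -7.64465476e-07,
        1.09169890e+00, -1.05631801e-01]), 'qvel': array([-5.33475969e-04,  5.46483630e-04,  8.90955610e-05, -8.66583123e-04,
        5.55109466e-04,  1.98649771e-03]), 'tau': array([ 2.47409749e-03, -6.12635851e+01, -2.58178121e+01,  6.93100621e-02,
        4.82236978e-02, -6.92578283e-05]), 'eef_pos': array([ 240.3196329 , -576.62206634,  185.65841858]), 'tcp_rot': array([-3.14045469e+00, -1.19972595e-04,  3.94825079e-01]), 'ft_force': array([-0.84029483,  0.50314168,  0.02205891]), 'moment': array([ 0.00603457,  0.02176956, -0.00253104]), 'grip_force': 0.0, 'opening': 0.9984452923469946}
top [  27.   17. 1588.]
top cabinet [364, 184, 450, 262] 0.81
top door_leaf [115, 211, 172, 264] 0.94
top door_leaf [297, 261, 325, 313] 0.73
top door_leaf [261, 197, 279, 262] 0.57
top door_leaf [364, 186, 447, 260] 0.28
top door_stand [258, 225, 289, 260] 0.97
top jar [308, 180, 326, 208] 0.75
top slot_end [381. 240.] 0.89 [578. -75.  44.]
top slot_end [274. 245.] 0.17 [458. 236. 102.]
top buffers [41
[... 847 characters left out ...]
 255] 0.49
side jar [346, 235, 369, 256] 0.73
side timer [368, 351, 390, 368] 0.73
side slot_end [356. 283.] 0.87 [593. -32.   6.]
side buffers [364. 290.] 0.62 [608. -75.   5.]
side buffers [312. 209.] 0.42 [575. 406.  73.]
side door_grip [310. 208.] 0.84 [572. 425.  70.]
side door_grip [356. 248.] 0.72 [667. 141.  26.]
side door_grip [326. 218.] 0.49 [619. 353.  50.]
side upper_socket [325. 217.] 0.83 [577. 258. 122.]
side cabinet [379. 299.] 0.69 [ 587. -226.   92.]
side jar [325. 216.] 0.66 [579. 259. 128.]
side jar [353. 249.] 0.54 [655. 143.  26.]
side timer [380. 362.] 0.8 [ 508. -409.   13.]
side timer [324. 218.] 0.68 [609. 355.  53.]
side door_leaf [324. 231.] 0.92 [573. 259.  55.]
```

Run:
```python
from h import *
t=cv2.imread("pics/top0.png"); s=cv2.imread("pics/side0.png")
a=cv2.resize(t[150:350,90:490],(800,400),interpolation=cv2.INTER_CUBIC)
cv2.imwrite("pics/top1.png",a)
cv2.imwrite("pics/side1.png",cv2.resize(s[180:380,270:470],(600,600),interpolation=cv2.INTER_CUBIC))
```

```text
(no output)
```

View pics/top1.png

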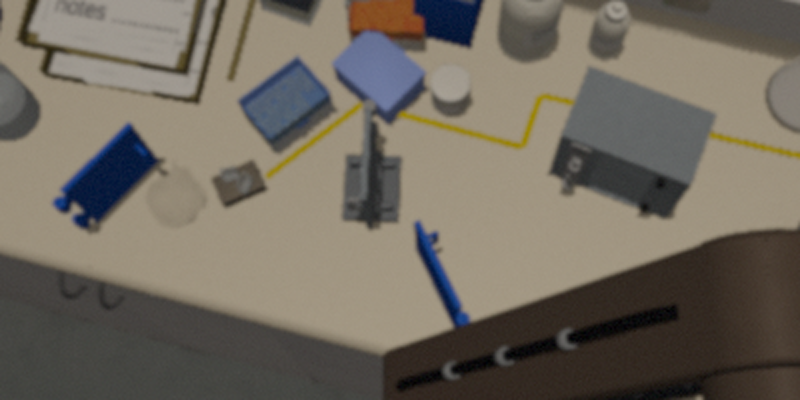

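View pics/side1.png

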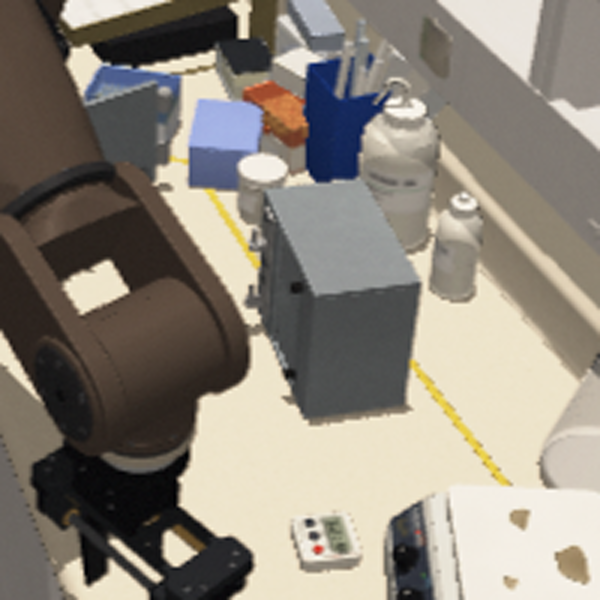

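The grey door stands in the slotted stand at top px (275,232), i.e. crop (370,165). The two blue look-alikes are at (132,235) and (311,286). Only the grey one matches the colour and is in the stand, and the crop confirms it. Next I'll fit the geometry.

```bash
cat > b.py <<'E'
from h import *
for n in ["top","side"]:
    c=dict(np.load(n+".npz")); P=cloud(c).reshape(-1,3)
    P=P[~np.isnan(P[:,0])]
    m=(P[:,2]>165)&(P[:,2]<195)&(P[:,0]>540)&(P[:,0]<780)&(P[:,1]<0)&(P[:,1]>-330)
    Q=P[m]; r=cv2.minAreaRect(Q[:,:2].astype(np.float32)); print(n,"cab",len(Q),Q[:,2].mean().round(1),r)
    R=P[(P[:,2]>120)&(P[:,2]<185)&(P[:,0]>390)&(P[:,0]<620)&(P[:,1]<300)&(P[:,1]>200)]
    if len(R)>5:
        for lo,hi in [(155,185),(120,185)]:
            S=R[(R[:,2]>lo)&(R[:,2]<hi)]
            if len(S)<5: continue
            print(n,"door",len(S),S[:,2].max(),S.mean(0).round(1),cv2.fitLine(S[:,:2].astype(np.float32),cv2.DIST_HUBER,0,.01,.01).ravel(),S.min(0).round(),S.max(0).round())
    D=P[(P[:,2]>35)&(P[:,2]<56)&(P[:,0]>370)&(P[:,0]<620)&(P[:,1]<320)&(P[:,1]>170)]
    if len(D)>5: print(n,"stand",len(D),cv2.minAreaRect(D[:,:2].astype(np.float32)))
c=dict(np.load("top.npz"))
print([world(c,*p).round() for p in [(272,222),(275,232),(276,215),(274,258)]])
print("door_grip z170",world(c,272,222,170).round(), "slot_end z45",world(c,381,240,45).round())
E
python3 b.py
```

```text
top cab 2708 178.6 ((629.4115600585938, -126.20540618896484), (200.37722778320312, 132.3370819091797), 82.17298889160156)
top door 172 177.2107249514438 [488.4 247.5 167.9] [9.7409284e-01 2.2614852e-01 4.8843030e+02 2.4734711e+02] [422. 228. 156.] [569. 266. 177.]
top door 271 177.2107249514438 [498.7 249.  157.8] [9.7568613e-01 2.1917236e-01 4.9610986e+02 2.4782655e+02] [422. 228. 120.] [581. 277. 177.]
top stand 159 ((518.6702270507812, 253.79421997070312), (195.51339721679688, 42.13230895996094), 7.48308801651001)
side cab 1465 178.4 ((633.2815551757812, -126.95651245117188), (212.23568725585938, 136.0386199951172), 82.45307159423828)
side door 111 176.8518622087273 [512.6 246.8 164.5] [9.7207570e-01 2.3466745e-01 5.1549994e+02 2.4687579e+02] [460. 227. 155.] [564. 265. 177.]
side door 312 176.8518622087273 [523.5 248.8 147.6] [9.7401047e-01 2.2650298e-01 5.2383221e+02 2.4861580e+02] [460. 227. 121.] [590. 283. 177.]
side stand 60 ((576.7232666015625, 247.48965454101562), (27.853296279907227, 83.57637023925781), 87.35685729980469)
[array([505., 252., 171.]), array([500., 245., 100.]), array([553., 257., 102.]), array([427., 229.,  74.])]
door_grip z170 [505. 252. 170.] slot_end z45 [577. -75.  45.]
```

Emit:
step_arm([
  {"slide": [0.0,0.0,-0.06],"roll": 0},
  {"slide": [0.377,-0.306,-0.134],"roll": 0.168},
  {"slide": [0.377,-0.306,-0.134],"roll": 0.168},
  {"slide": [0.377,-0.306,-0.134],"roll": 0.168},
  {"slide": [0.377,-0.306,-0.134],"roll": 0.168},
])

```text
t: 2.12
eef_pos: [358.2, -357.6, 284.4]
tcp_rot: [3.141, -0.0, 0.226]
ft_force: [0.4, -0.5, 0.6]
opening: 1.0
grip_force: 0.0
```

```bash
cat > mv.py <<'E'
# slide/roll from the present pose to world targets: mv.py x,y,z,yaw ...
import sys
from h import *
s=state(); p=s["eef_pos"]; r,pi,y=s["tcp_rot"]
print("pose",p.round(1),s["tcp_rot"].round(4),"F",s["ft_force"].round(1),"M",s["moment"].round(2),"op",round(s["opening"],3),"grip",round(s["grip_force"],1),"t",round(s["t"],2),"j",s["joints"].round(2))
for a in sys.argv[1:]:
    q=np.array([float(v) for v in a.split(",")]); d=q[:3]-p
    print("slide",[round(float(v)/1000,4) for v in (d[0]*np.cos(y)+d[1]*np.sin(y), d[0]*np.sin(y)-d[1]*np.cos(y), -d[2])],"roll",round(float((y-q[3]+np.pi)%(2*np.pi)-np.pi),3))
E
python3 mv.py 470,-150,320,.227 505,245,320,.227
```

```text
pose [ 358.2 -357.6  284.4] [ 3.1411e+00 -3.0000e-04  2.2630e-01] F [ 0.4 -0.5  0.6] M [-0.03 -0.06  0.02] op 1.0 grip 0.0 t 2.12 j [-0.92  0.23  1.7   0.    1.21  0.43]
slide [0.1555, -0.1772, -0.0356] roll -0.001
slide [0.2783, -0.5543, -0.0356] roll -0.001
```

Emit:
step_arm([
  {"slide": [0.155,-0.177,-0.036]},
  {"slide": [0.155,-0.177,-0.036]},
  {"slide": [0.155,-0.177,-0.036]},
  {"slide": [0.155,-0.177,-0.036]},
  {"slide": [0.278,-0.554,-0.036]},
])

```text
invalid input at $.increments[0]: expected keys slide, roll
```

Emit:
step_arm([
  {"slide": [0.103,-0.318,0]},
  {"slide": [0.103,-0.318,0]},
  {"slide": [0.103,-0.318,0]},
  {"slide": [0.103,-0.318,0]},
  {"slide": [0.103,-0.318,0]},
])

```text
invalid input at $.increments[0]: expected keys slide, roll
```

```bash
cat > w.py <<'E'
import sys
from h import *
from scipy.spatial.transform import Rotation
n=sys.argv[1]
c=imaging.read_camera("wrist"); np.savez(n+".npz",**c); cv2.imwrite(f"pics/{n}.png",c["color"][...,::-1])
T=np.linalg.inv(c["camera_from_world"]); print(c["intrinsics"],T.round(3))
K=c["intrinsics"]
def ray(u,v):
    x=(u-K[0,2])/K[0,0]; y=(v-K[1,2])/K[1,1]; th=np.hypot(x,y); s=np.sin(th)/max(th,1e-9)
    return T[:3,:3]@np.array([x*s,-y*s,-np.cos(th)])
def atz(u,v,z):
    w=ray(u,v); return T[:3,3]+w*(z-T[2,3])/w[2]
for a in sys.argv[2:]:
    t,z=a.split("@")
    for r in mark_of("wrist",t)[:4]: print(t,np.round(r["uv"],1),round(r["confidence"],2),atz(*r["uv"],float(z)).round(1))
E
python3 w.py w1 door_grip@170 upper_socket@122 door_leaf@37 slot_end@45; python3 mv.py
```

```text
[[371.64829954   0.         312.97105197]
 [  0.         371.64829954 236.92603549]
 [  0.           0.           1.        ]] [[ 2.24000e-01  9.37000e-01  2.68000e-01  4.33599e+02]
 [-9.75000e-01  2.15000e-01  6.20000e-02 -3.39790e+02]
 [ 0.00000e+00 -2.75000e-01  9.62000e-01  4.82346e+02]
 [ 0.00000e+00  0.00000e+00  0.00000e+00  1.00000e+00]]
upper_socket [  3.9 190.7] 0.75 [304.6  36.2 122. ]
door_leaf [ 42. 180.] 0.81 [305.2  37.4  37. ]
pose [ 357.7 -359.6  284. ] [ 3.1409 -0.      0.2275] F [ 0.2  0.4 -0.1] M [-0.    0.06  0.06] op 1.002 grip 0.0 t 2.38 j [-0.92  0.23  1.7  -0.    1.21  0.43]
```

View pics/w1.png

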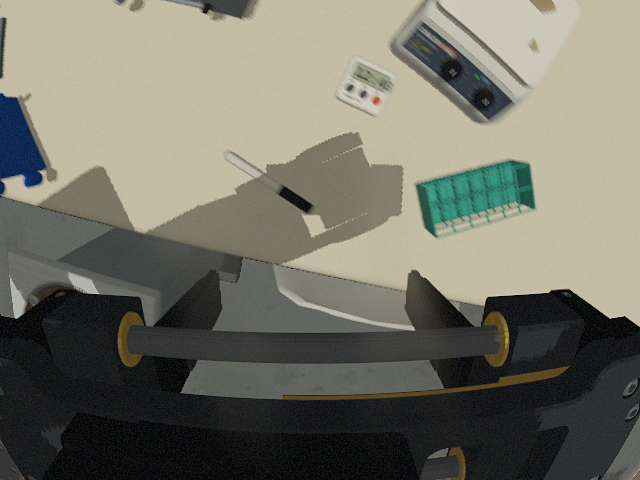

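The picture shows the timer at (365,85) and a blue look-alike at the left edge. The arm hadn't moved, because roll is a required key.

Emit:
step_arm([
  {"slide": [0.155,-0.177,-0.036],"roll": 0},
  {"slide": [0.155,-0.177,-0.036],"roll": 0},
  {"slide": [0.155,-0.177,-0.036],"roll": 0},
  {"slide": [0.155,-0.177,-0.036],"roll": 0},
  {"slide": [0.278,-0.554,-0.036],"roll": 0},
])

```text
t: 3.0
eef_pos: [475.7, -90.1, 319.6]
tcp_rot: [3.141, 0.0, 0.224]
ft_force: [0.7, -0.0, -0.4]
opening: 0.998
grip_force: 0.0
```

```bash
python3 w.py w2 slot_end@45 buffers@98 cabinet@0; python3 mv.py 490,245,320,.227
```

```text
[[371.64829954   0.         312.97105197]
 [  0.         371.64829954 236.92603549]
 [  0.           0.           1.        ]] [[ 2.22000e-01  9.37000e-01  2.68000e-01  5.51172e+02]
 [-9.75000e-01  2.13000e-01  6.10000e-02 -7.24700e+01]
 [ 0.00000e+00 -2.75000e-01  9.61000e-01  5.17505e+02]
 [ 0.00000e+00  0.00000e+00  0.00000e+00  1.00000e+00]]
slot_end [314.4 121.7] 0.62 [566.1 -70.9  45. ]
buffers [405.7 147.7] 0.71 [ 561.  -178.8   98. ]
buffers [171.3  24. ] 0.25 [650.6 120.6  98. ]
pose [474.6 -90.2 319.6] [3.1415e+00 5.0000e-04 2.2750e-01] F [ 0.7 -0.8  0.4] M [-0.    0.02 -0.01] op 1.0 grip 0.0 t 3.2 j [-0.32  0.16  1.69 -0.    1.29  1.02]
slide [0.0906, -0.3231, -0.0004] roll 0.001
```

View pics/w2.png

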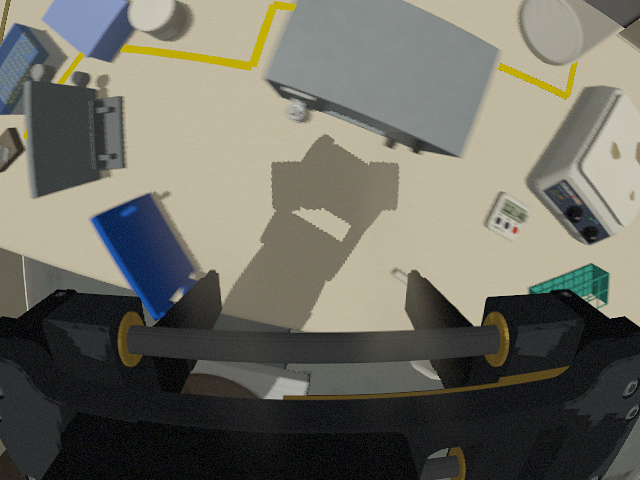

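The cabinet's front top corners are at px (267,77) and (463,156), the upper hinge arm and pin at (297,110), and the door with its stand at (60–120,140). I'll compute the cabinet frame while moving over the door.

Emit:
step_arm([
  {"slide": [0.09,-0.323,0],"roll": 0},
  {"slide": [0.09,-0.323,0],"roll": 0},
  {"slide": [0.09,-0.323,0],"roll": 0},
  {"slide": [0.09,-0.323,0],"roll": 0},
  {"slide": [0.09,-0.323,0],"roll": 0},
])

```text
t: 3.82
eef_pos: [489.7, 222.3, 319.6]
tcp_rot: [3.141, 0.0, 0.224]
ft_force: [0.9, -1.2, 1.1]
opening: 0.998
grip_force: 0.0
```

```bash
cat > g.py <<'E'
from h import *
def wray(c,u,v):
    K=c["intrinsics"];T=np.linalg.inv(c["camera_from_world"])
    x=(u-K[0,2])/K[0,0]; y=(v-K[1,2])/K[1,1]; th=np.hypot(x,y); s=np.sinc(th/np.pi)
    d=np.stack([x*s,-y*s,-np.cos(th)],-1)
    return T[:3,3],d@T[:3,:3].T,d
def watz(c,u,v,z):
    o,w,_=wray(c,u,v); return o+w*(z-o[2])/w[2]
def wcloud(c):
    v,u=np.mgrid[:480,:640].astype(float); o,w,d=wray(c,u,v); P=o+w*(c["z_map"]/-d[...,2])[...,None]
    P[c["z_map"]==0]=np.nan; return P
E
cat > w3.py <<'E'
from g import *
c=dict(np.load("w2.npz")); P=wcloud(c)
for u,v in [(267,77),(463,156)]: print("corner",watz(c,float(u),float(v),180).round(1))
Q=P.reshape(-1,3); Q=Q[(Q[:,2]>172)&(Q[:,2]<188)&(Q[:,0]>540)&(Q[:,1]<0)&(Q[:,1]>-300)]
print(len(Q),np.median(Q[:,2]),cv2.minAreaRect(Q[:,:2].astype(np.float32)))
A=P[90:128,280:315].reshape(-1,3); A=A[(A[:,2]>124)&(A[:,2]<155)]; print("arm",len(A),A.mean(0),A.min(0),A.max(0))
im=cv2.resize(c["color"][60:180,240:400,::-1],(800,600),interpolation=cv2.INTER_CUBIC); cv2.imwrite("pics/w2c.png",im)
E
python3 w3.py; python3 w.py w4 door_grip@170 upper_socket@122 door_stand@0;python3 mv.py
```

```text
corner [593.1 -20.7 180. ]
corner [ 567.  -215.5  180. ]
23562 179.34400749587445 ((637.5643310546875, -126.76826477050781), (200.5765380859375, 120.7690658569336), 82.11983489990234)
arm 333 [573.29180361 -52.5448943  134.08942446] [560.84758432 -66.65691967 124.21094066] [589.70902253 -34.08095265 154.71544339]
[[371.64829954   0.         312.97105197]
 [  0.         371.64829954 236.92603549]
 [  0.           0.           1.        ]] [[ 2.21000e-01  9.38000e-01  2.68000e-01  5.65188e+02]
 [-9.75000e-01  2.13000e-01  6.10000e-02  2.39883e+02]
 [ 0.00000e+00 -2.75000e-01  9.61000e-01  5.17521e+02]
 [ 0.00000e+00  0.00000e+00  0.00000e+00  1.00000e+00]]
door_grip [393.  353.9] 0.91 [354.3  99.2 170. ]
door_grip [288.7 179. ] 0.56 [518.4 252.6 170. ]
upper_socket [290.7 118.2] 0.8 [576.  266.2 122. ]
upper_socket [  9.3 253.3] 0.73 [331.8 644.1 122. ]
upper_socket [401.5 366.9] 0.68 [306.9  61.4 122. ]
door_stand [293.6 184.7] 0.63 [489.2 250.3   0. ]
pose [489.3 221.4 319.1] [3.1409e+00 1.2000e-03 2.2650e-01] F [-0.4 -0.3 -0. ] M [-0.01  0.01  0.01] op 0.999 grip 0.0 t 4.03 j [ 0.3   0.25  1.57 -0.    1.32  1.65]
```

View pics/w2c.png

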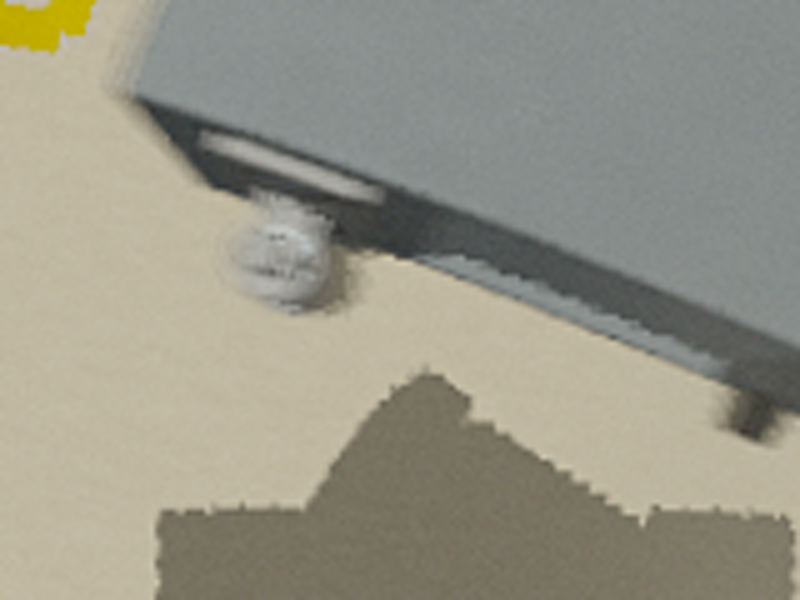

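View pics/w4.png

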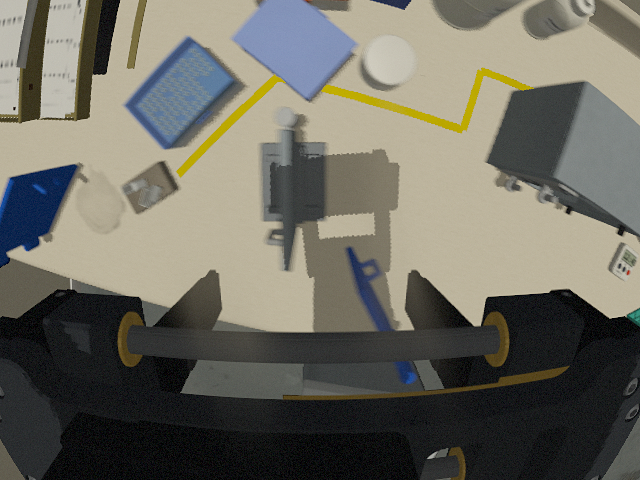

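The view shows the grey door's top edge running from px (285,120) to (289,268) and the two hinge arms at (512,183) and (548,196).

```bash
python3 - <<'E'
from g import *
c=dict(np.load("w2.npz"))
C=np.array([637.6,-126.8]); a=np.radians(-7.88); R=np.array([[np.cos(a),-np.sin(a)],[np.sin(a),np.cos(a)]])
for z in (130,140,151): print("pin cab",z,(R.T@(watz(c,297.,111.,z)[:2]-C)).round(1))
c=dict(np.load("w4.npz"))
print("w4 arms", [(R.T@(watz(c,*p)[:2]-C)).round(1) for p in [(512.,183.,130),(548.,196.,130),(512.,183.,45)]])
P=wcloud(c).reshape(-1,3)
S=P[(P[:,2]>164)&(P[:,2]<178)&(P[:,0]>380)&(P[:,0]<620)&(P[:,1]<300)&(P[:,1]>190)]
r=cv2.minAreaRect(S[:,:2].astype(np.float32)); print(len(S),S[:,2].mean(),r)
l=cv2.fitLine(S[:,:2].astype(np.float32),cv2.DIST_HUBER,0,.01,.01).ravel(); print(l)
t=(S[:,:2]-l[2:])@l[:2]; lo,hi=np.percentile(t,[1,99]); print(lo,hi,"mid",l[2:]+l[:2]*(lo+hi)/2,"grip",l[2:]+l[:2]*((lo+hi)/2+21), np.arctan2(l[1],l[0]))
E
python3 mv.py 514,252,260,.227
```

```text
pin cab 130 [-76.9  65.6]
pin cab 140 [-77.3  65. ]
pin cab 151 [-77.8  64.3]
w4 arms [array([-83.6, 121.3]), array([-76.1,  64.4]), array([-75.1,  70.5])]
1470 169.41747840982808 ((494.8058776855469, 249.0504608154297), (138.15835571289062, 10.632834434509277), 12.865713119506836)
[9.7431046e-01 2.2520921e-01 4.9757614e+02 2.4931081e+02]
-70.0685366758779 65.32965152452083 mid [495.26756868 248.77718599] grip [515.72808829 253.50657933] 0.22715774
pose [489.3 221.4 319.1] [3.1409e+00 1.2000e-03 2.2650e-01] F [-0.4 -0.3 -0. ] M [-0.01  0.01  0.01] op 0.999 grip 0.0 t 4.03 j [ 0.3   0.25  1.57 -0.    1.32  1.65]
slide [0.031, -0.0242, 0.0591] roll -0.001
```

Emit:
step_arm([
  {"slide": [0.0327,-0.0251,0.03],"roll": 0},
  {"slide": [0.0327,-0.0251,0.09],"roll": 0},
  {"slide": [0.0327,-0.0251,0.13],"roll": 0},
  {"slide": [0.0327,-0.0251,0.165],"roll": 0},
  {"slide": [0.0327,-0.0251,0.18],"roll": 0},
], fingers=0.5)

```text
t: 4.65
eef_pos: [515.0, 251.6, 138.2]
tcp_rot: [3.141, 0.002, 0.224]
ft_force: [0.3, -1.1, 0.6]
opening: 0.539
grip_force: 0.0
```

Emit:
step_arm([
  {"slide": [0,0,0],"roll": 0},
  {"slide": [0,0,0],"roll": 0},
], fingers=0.25)

```text
t: 4.9
eef_pos: [515.6, 253.8, 141.2]
tcp_rot: [-3.141, -0.002, 0.226]
ft_force: [-0.2, 0.5, 0.2]
opening: 0.347
grip_force: 0.0
```

```bash
python3 mv.py 515.5,253.2,139,.227
```

```text
pose [515.6 253.8 141.2] [-3.1415e+00 -2.0000e-03  2.2590e-01] F [-0.2  0.5  0.2] M [ 0.02 -0.   -0.01] op 0.347 grip 0.0 t 4.9 j [ 0.34  0.47  1.74 -0.    0.93  1.69]
slide [-0.0002, 0.0006, 0.0022] roll -0.001
```

Emit:
step_arm([
  {"slide": [0,0,0.001],"roll": 0},
  {"slide": [0,0,0.001],"roll": 0},
  {"slide": [0,0,0.001],"roll": 0},
  {"slide": [0,0,0.001],"roll": 0},
  {"slide": [0,0,0.001],"roll": 0},
], fingers=0)

```text
t: 5.52
eef_pos: [514.9, 254.3, 139.3]
tcp_rot: [-3.142, -0.001, 0.227]
ft_force: [-0.5, 0.2, 6.1]
opening: 0.099
grip_force: 30.0
```

```bash
python3 mv.py
```

```text
pose [514.9 254.3 139.3] [-3.1416e+00 -8.0000e-04  2.2690e-01] F [-0.5  0.2  6.1] M [-0.01  0.16 -0.03] op 0.099 grip 30.0 t 5.53 j [ 0.34  0.47  1.74 -0.    0.93  1.69]
```

Emit:
step_arm([
  {"slide": [0,0,-0.01],"roll": 0},
  {"slide": [0,0,-0.03],"roll": 0},
  {"slide": [0,0,-0.06],"roll": 0},
  {"slide": [0,0,-0.1],"roll": 0},
  {"slide": [0,0,-0.14],"roll": 0},
])

```text
t: 6.15
eef_pos: [514.2, 254.1, 280.2]
tcp_rot: [3.141, 0.001, 0.227]
ft_force: [0.8, 0.5, -2.5]
opening: 0.097
grip_force: 30.0
```

```bash
python3 - <<'E'
from g import *
for n,f in [("w4",wcloud),("top",cloud),("w2",wcloud)]:
    c=dict(np.load(n+".npz")); P=f(c); h=cv2.cvtColor(c["color"],cv2.COLOR_RGB2HSV)
    m=(h[...,0]>105)&(h[...,0]<125)&(h[...,1]>190)
    S=P[m]; S=S[(S[:,2]>15)&(S[:,2]<300)&(S[:,0]>200)&(S[:,0]<560)&(S[:,1]<230)&(S[:,1]>-50)]
    print(n,len(S),np.percentile(S,[2,50,98],axis=0).round() if len(S) else "")
E
python3 mv.py 507,-43,330,-.1375 468,-37,330,-.1375
```

```text
w4 84 [[296.  49.  32.]
 [318.  64. 157.]
 [417. 153. 159.]]
top 201 [[295.  51.  98.]
 [346.  96. 150.]
 [400. 139. 162.]]
w2 2937 [[318.  60.  91.]
 [376. 109. 142.]
 [419. 146. 159.]]
pose [514.2 254.1 280.2] [3.1414e+00 9.0000e-04 2.2690e-01] F [ 0.8  0.5 -2.5] M [-0.   -0.13 -0.05] op 0.097 grip 30.0 t 6.15 j [ 0.34  0.34  1.55 -0.    1.25  1.69]
slide [-0.0739, 0.2879, -0.0498] roll 0.364
slide [-0.1105, 0.2733, -0.0498] roll 0.364
```

Emit:
step_arm([
  {"slide": [0,0.01,-0.02],"roll": 0},
  {"slide": [-0.012,0.035,-0.04],"roll": 0.04},
  {"slide": [-0.03,0.075,-0.04],"roll": 0.09},
  {"slide": [-0.05,0.125,-0.04],"roll": 0.16},
  {"slide": [-0.07,0.175,-0.04],"roll": 0.23},
])

```text
t: 6.78
eef_pos: [485.0, 66.6, 319.0]
tcp_rot: [3.141, 0.0, -0.005]
ft_force: [1.4, -0.3, -2.9]
opening: 0.093
grip_force: 30.0
```

```bash
python3 mv.py 468,-37,320,-.1375 468,-37,181,-.1375
```

```text
pose [485.   66.6 319. ] [ 3.1414e+00  3.0000e-04 -4.8000e-03] F [ 1.4 -0.3 -2.9] M [ 0.04 -0.15  0.03] op 0.093 grip 30.0 t 6.78 j [ 0.    0.18  1.68 -0.    1.29  1.58]
slide [-0.0165, 0.1037, -0.001] roll 0.133
slide [-0.0165, 0.1037, 0.138] roll 0.133
```

Emit:
step_arm([
  {"slide": [-0.006,0.045,0],"roll": 0.06},
  {"slide": [-0.012,0.08,0],"roll": 0.11},
  {"slide": [-0.0165,0.1037,0],"roll": 0.133},
  {"slide": [-0.0165,0.1037,0.04],"roll": 0.133},
  {"slide": [-0.0165,0.1037,0.085],"roll": 0.133},
])

```text
t: 7.4
eef_pos: [468.9, -36.1, 233.5]
tcp_rot: [3.141, -0.002, -0.137]
ft_force: [1.5, 0.6, -2.4]
opening: 0.095
grip_force: 30.0
```

Emit:
step_arm([
  {"slide": [0,0,0.03],"roll": 0},
  {"slide": [0,0,0.045],"roll": 0},
  {"slide": [0,0,0.0525],"roll": 0},
  {"slide": [0,0,0.0525],"roll": 0},
])

```text
t: 7.9
eef_pos: [468.9, -35.7, 181.5]
tcp_rot: [3.142, 0.0, -0.136]
ft_force: [-0.2, -0.9, -2.3]
opening: 0.095
grip_force: 30.0
```

```bash
python3 mv.py 468,-37,181,-.1375 507.4,-43.1,181,-.1375; python3 w.py w5 upper_socket@163 slot_end@45
python3 - <<'E'
from g import *
c=dict(np.load("w5.npz")); cv2.imwrite("pics/w5c.png",cv2.resize(c["color"][0:300,120:520,::-1],(800,600),interpolation=cv2.INTER_CUBIC))
E
```

```text
pose [468.9 -35.7 181.5] [ 3.1415e+00  4.0000e-04 -1.3610e-01] F [-0.2 -0.9 -2.3] M [0.04 0.03 0.03] op 0.095 grip 30.0 t 7.9 j [-0.22  0.28  1.93 -0.    0.93  1.49]
slide [-0.0007, 0.0015, 0.0005] roll 0.001
slide [0.0391, 0.0022, 0.0005] roll 0.001
[[371.64829954   0.         312.97105197]
 [  0.         371.64829954 236.92603549]
 [  0.           0.           1.        ]] [[-1.36000e-01  9.52000e-01  2.73000e-01  5.45708e+02]
 [-9.91000e-01 -1.31000e-01 -3.70000e-02 -4.57320e+01]
 [ 0.00000e+00 -2.75000e-01  9.61000e-01  3.79381e+02]
 [ 0.00000e+00  0.00000e+00  0.00000e+00  1.00000e+00]]
upper_socket [314.9 156.1] 0.8 [532.4 -45.1 163. ]
slot_end [335.3 111. ] 0.61 [563.  -68.2  45. ]
```

View pics/w5c.png

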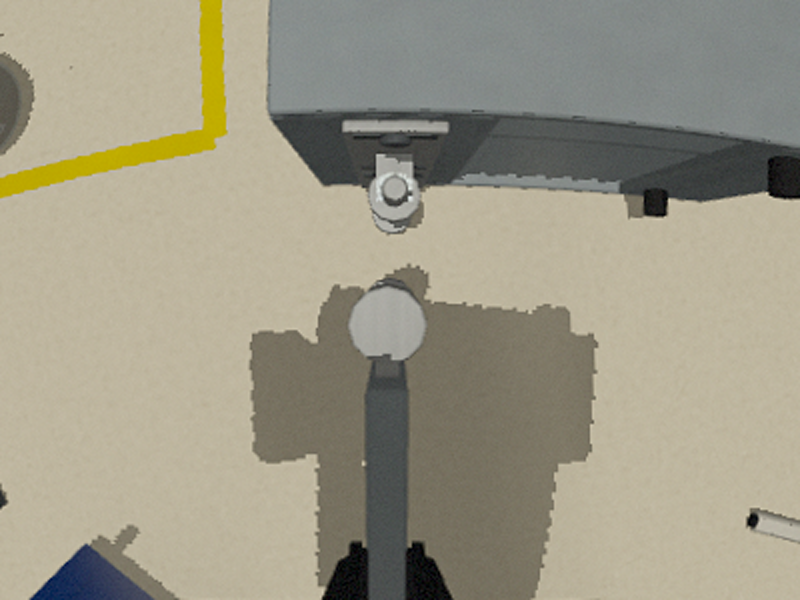

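The pin top shows at crop (395,187) and the door's barrel top at crop (387,325).

Run:
```python
from g import *
c=dict(np.load("w5.npz")); a=-.1368
p=watz(c,317.5,93.5,151); s=watz(c,317.5,97.5,130); b=watz(c,313.7,162.5,193.2)
y=np.array([np.cos(a),np.sin(a)]); x=np.array([np.sin(a),-np.cos(a)])
print(p.round(1),s.round(1),b.round(1))
for q in (p,s): d=(q-b)[:2]; print("tool x,y mm",(d@y).round(1),(d@x).round(1))
g=b[:2]-np.array([468.9,-35.7]); print("barrel from tcp",(g@y).round(1),(g@x).round(1))
```

```text
[569.6 -51.9 151. ] [569.2 -52.1 130. ] [531.1 -44.2 193.2]
tool x,y mm 39.2 2.4
tool x,y mm 38.8 2.6
barrel from tcp 62.8 -0.1
```

Emit:
step_arm([
  {"slide": [0.008,0.0024,0],"roll": 0},
  {"slide": [0.018,0.0024,0],"roll": 0},
  {"slide": [0.03,0.0024,0],"roll": 0},
  {"slide": [0.039,0.0024,0],"roll": 0},
  {"slide": [0.039,0.0024,0],"roll": 0},
])

```text
t: 8.68
eef_pos: [507.9, -43.4, 181.1]
tcp_rot: [3.142, 0.0, -0.136]
ft_force: [-1.6, 0.2, -3.1]
opening: 0.096
grip_force: 30.0
```

```bash
python3 mv.py 507.4,-43.1,181,-.1375
```

```text
pose [507.9 -43.4 181.1] [ 3.1415e+00  2.0000e-04 -1.3610e-01] F [-1.6  0.2 -3.1] M [ 0.03  0.   -0.03] op 0.096 grip 30.0 t 8.68 j [-0.21  0.33  1.84 -0.    0.96  1.49]
slide [-0.0005, -0.0003, 0.0001] roll 0.001
```

Emit:
step_arm([
  {"slide": [0,0,0.004],"roll": 0},
  {"slide": [0,0,0.008],"roll": 0},
  {"slide": [0,0,0.01],"roll": 0},
  {"slide": [0,0,0.011],"roll": 0},
  {"slide": [0,0,0.012],"roll": 0},
])

```text
t: 9.3
eef_pos: [507.3, -43.4, 169.4]
tcp_rot: [3.141, -0.0, -0.136]
ft_force: [0.1, -0.8, -3.2]
opening: 0.094
grip_force: 30.0
```

Emit:
step_arm([
  {"slide": [0,0,0.0005],"roll": 0},
  {"slide": [0,0,0.001],"roll": 0},
  {"slide": [0,0,0.0015],"roll": 0},
  {"slide": [0,0,0.002],"roll": 0},
  {"slide": [0,0,0.002],"roll": 0},
])

```text
t: 9.93
eef_pos: [507.3, -43.4, 167.4]
tcp_rot: [3.141, -0.0, -0.136]
ft_force: [-0.2, -0.5, -2.6]
opening: 0.098
grip_force: 30.0
```

Emit:
step_arm([
  {"slide": [0,0,0.0005],"roll": 0},
  {"slide": [0,0,0.001],"roll": 0},
  {"slide": [0,0,0.0015],"roll": 0},
  {"slide": [0,0,0.0015],"roll": 0},
])

```text
t: 10.42
eef_pos: [507.3, -43.3, 165.8]
tcp_rot: [3.142, 0.0, -0.136]
ft_force: [1.4, 0.3, -2.8]
opening: 0.095
grip_force: 30.0
```

Emit:
step_arm([
  {"slide": [0,0,0.001],"roll": 0},
  {"slide": [0,0,0.002],"roll": 0},
  {"slide": [0,0,0.003],"roll": 0},
  {"slide": [0,0,0.003],"roll": 0},
])

```text
t: 10.92
eef_pos: [507.3, -43.3, 162.8]
tcp_rot: [3.142, 0.0, -0.136]
ft_force: [-0.7, 0.8, -2.7]
opening: 0.099
grip_force: 30.0
```

Emit:
step_arm([
  {"slide": [0,0,0.001],"roll": 0},
  {"slide": [0,0,0.002],"roll": 0},
  {"slide": [0,0,0.003],"roll": 0},
  {"slide": [0,0,0.003],"roll": 0},
])

```text
t: 11.42
eef_pos: [507.2, -43.4, 159.8]
tcp_rot: [3.142, 0.0, -0.136]
ft_force: [-0.0, 1.1, -3.0]
opening: 0.098
grip_force: 30.0
```

```bash
python3 mv.py
```

```text
pose [507.2 -43.4 159.8] [ 3.1415e+00  2.0000e-04 -1.3620e-01] F [-0.   1.1 -3. ] M [ 0.01  0.03 -0.02] op 0.098 grip 30.0 t 11.43 j [-0.22  0.36  1.87 -0.    0.91  1.49]
```

Emit:
step_arm([
  {"slide": [0,0,0.002],"roll": 0},
  {"slide": [0,0,0.004],"roll": 0},
  {"slide": [0,0,0.006],"roll": 0},
  {"slide": [0,0,0.007],"roll": 0},
  {"slide": [0,0,0.008],"roll": 0},
])

```text
t: 12.05
eef_pos: [507.3, -43.4, 151.8]
tcp_rot: [3.142, -0.0, -0.136]
ft_force: [0.0, -0.3, -3.2]
opening: 0.095
grip_force: 30.0
```

Emit:
step_arm([
  {"slide": [0,0,0.0005],"roll": 0},
  {"slide": [0,0,0.001],"roll": 0},
  {"slide": [0,0,0.0015],"roll": 0},
  {"slide": [0,0,0.002],"roll": 0},
])

```text
t: 12.55
eef_pos: [507.3, -43.4, 149.9]
tcp_rot: [3.142, -0.0, -0.136]
ft_force: [1.0, -0.6, -2.5]
opening: 0.096
grip_force: 30.0
```

Emit:
step_arm([
  {"slide": [0,0,0.0005],"roll": 0},
  {"slide": [0,0,0.001],"roll": 0},
  {"slide": [0,0,0.001],"roll": 0},
])

```text
t: 12.92
eef_pos: [507.2, -43.4, 148.8]
tcp_rot: [3.142, 0.0, -0.136]
ft_force: [-0.6, -0.7, -2.2]
opening: 0.099
grip_force: 30.0
```

Emit:
step_arm([
  {"slide": [0,0,0.0005],"roll": 0},
  {"slide": [0,0,0.001],"roll": 0},
  {"slide": [0,0,0.001],"roll": 0},
])

```text
t: 13.3
eef_pos: [507.3, -43.4, 147.8]
tcp_rot: [3.142, 0.0, -0.136]
ft_force: [-0.7, -0.5, -3.5]
opening: 0.099
grip_force: 30.0
```

Emit:
step_arm([
  {"slide": [0,0,0.0004],"roll": 0},
  {"slide": [0,0,0.0008],"roll": 0},
  {"slide": [0,0,0.0008],"roll": 0},
])

```text
t: 13.68
eef_pos: [507.3, -43.3, 147.0]
tcp_rot: [3.142, 0.0, -0.136]
ft_force: [0.2, 0.1, -1.7]
opening: 0.096
grip_force: 30.0
```

Emit:
step_arm([
  {"slide": [0,0,0.0004],"roll": 0},
  {"slide": [0,0,0.0006],"roll": 0},
  {"slide": [0,0,0.0006],"roll": 0},
])

```text
t: 14.05
eef_pos: [507.2, -43.4, 146.7]
tcp_rot: [3.141, -0.0, -0.136]
ft_force: [-2.6, -0.7, 0.8]
opening: 0.097
grip_force: 30.0
```

```bash
python3 mv.py; sleep 0; python3 mv.py
```

```text
pose [507.2 -43.4 146.7] [ 3.1415e+00 -1.0000e-04 -1.3620e-01] F [-2.6 -0.7  0.8] M [ 0.06  0.35 -0.05] op 0.097 grip 30.0 t 14.05 j [-0.22  0.38  1.89 -0.    0.88  1.49]
pose [507.2 -43.4 146.7] [ 3.1415e+00 -1.0000e-04 -1.3620e-01] F [-2.6 -0.7  0.8] M [ 0.06  0.35 -0.05] op 0.097 grip 30.0 t 14.05 j [-0.22  0.38  1.89 -0.    0.88  1.49]
```

Emit:
step_arm([
  {"slide": [0,0,0.0003],"roll": 0},
  {"slide": [0,0,0.0003],"roll": 0},
  {"slide": [0,0,0.0003],"roll": 0},
])

```text
t: 14.42
eef_pos: [507.2, -43.3, 146.5]
tcp_rot: [3.141, -0.0, -0.136]
ft_force: [-4.5, 0.2, 5.0]
opening: 0.094
grip_force: 30.0
```

Emit:
step_arm([
  {"slide": [0,0,0],"roll": 0},
  {"slide": [0,0,0],"roll": 0},
  {"slide": [0,0,0],"roll": 0},
  {"slide": [0,0,0],"roll": 0},
], fingers=0.4)

```text
t: 14.92
eef_pos: [507.3, -43.4, 146.1]
tcp_rot: [3.142, -0.0, -0.136]
ft_force: [0.7, 0.1, -0.2]
opening: 0.391
grip_force: 0.0
```

```bash
python3 mv.py; python3 w.py w6 upper_socket@159
```

```text
pose [507.3 -43.4 146.1] [ 3.1415 -0.     -0.1362] F [ 0.7  0.1 -0.2] M [0.04 0.03 0.01] op 0.391 grip 0.0 t 14.93 j [-0.22  0.38  1.89 -0.    0.88  1.49]
[[371.64829954   0.         312.97105197]
 [  0.         371.64829954 236.92603549]
 [  0.           0.           1.        ]] [[-1.36000e-01  9.53000e-01  2.72000e-01  5.84034e+02]
 [-9.91000e-01 -1.31000e-01 -3.70000e-02 -5.34280e+01]
 [ 0.00000e+00 -2.75000e-01  9.61000e-01  3.44082e+02]
 [ 0.00000e+00  0.00000e+00  0.00000e+00  1.00000e+00]]
upper_socket [313.9 157.9] 0.94 [571.9 -52.3 159. ]
```

View pics/w6.png

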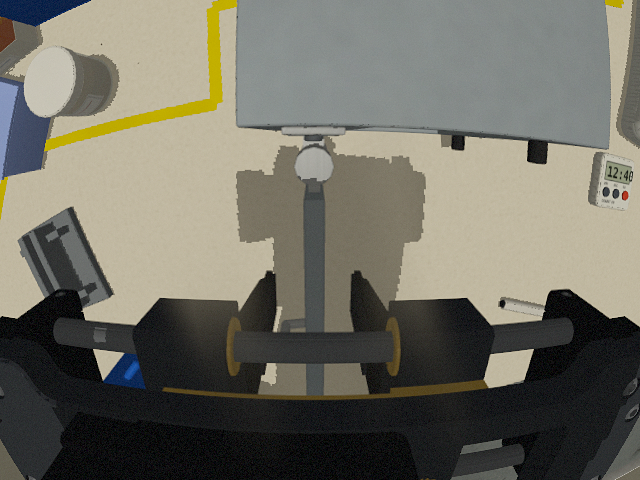

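The picture shows the barrel on the hinge at (314,165), with the door square and standing by itself.

Run:
```python
from g import *
c=dict(np.load("w6.npz")); P=wcloud(c); print("barrel top z (159)",np.nanmedian(P[158:172,306:322,2]),"panel top (178)",np.nanmedian(P[210:260,310:318,2]), "cab",np.nanmedian(P[60:90,300:400,2]))
```

```text
barrel top z (159) 158.5871138641723 panel top (178) 176.7427599035437 cab 179.45184023149974
```

Emit:
step_arm([
  {"slide": [0,0,-0.015],"roll": 0},
  {"slide": [0,0,-0.04],"roll": 0},
  {"slide": [0,0,-0.07],"roll": 0},
  {"slide": [-0.03,-0.025,-0.075],"roll": 0},
  {"slide": [-0.048,-0.045,-0.075],"roll": 0},
])

```text
t: 15.65
eef_pos: [465.2, 8.4, 222.7]
tcp_rot: [-3.142, -0.002, -0.137]
ft_force: [0.3, 0.9, -0.6]
opening: 0.398
grip_force: 0.0
```

Emit:
step_arm([
  {"slide": [0,0,0],"roll": 0},
  {"slide": [0,0,0],"roll": 0},
  {"slide": [0,0,0.03],"roll": 0},
  {"slide": [0,0,0.06],"roll": 0},
  {"slide": [0,0,0.075],"roll": 0},
], fingers=0)

```text
t: 16.27
eef_pos: [466.0, 7.0, 144.8]
tcp_rot: [3.141, 0.002, -0.137]
ft_force: [0.6, 0.9, 0.1]
opening: 0.007
grip_force: 0.0
```

```bash
cat > arc.py <<'E'
# push arc: slides for tool at door-frame (x=-off, y=-r), opening a (deg)
import sys
from h import *
H=np.array([569.3,-51.9]); yawc=-.1375
s=state(); p=s["eef_pos"][:2]; y=s["tcp_rot"][2]; r=110.
print(s["eef_pos"].round(1),round(y,4),"F",s["ft_force"].round(1),"op",round(s["opening"],3),"t",round(s["t"],2))
off=float(sys.argv[1])
for a in map(float,sys.argv[2:]):
    t=yawc-np.radians(a); c,si=np.cos(t),np.sin(t)
    q=H+np.array([-off*c+r*si,-off*si-r*c]); yaw=t+np.pi/2; d=q-p
    print(a,q.round(1),"slide",[round(v/1000,4) for v in (d[0]*np.cos(y)+d[1]*np.sin(y), d[0]*np.sin(y)-d[1]*np.cos(y))],"roll",round(y-yaw,3))
E
python3 arc.py 17 90 85 80 75 70 65
```

```text
[466.    7.  144.8] -0.1371 F [0.6 0.9 0.1] op 0.007 t 16.27
90.0 [462.7 -20. ] slide [np.float64(0.0004), np.float64(0.0271)] roll 0.0
85.0 [460.3 -29.4] slide [np.float64(-0.0007), np.float64(0.0368)] roll -0.087
80.0 [458.7 -39. ] slide [np.float64(-0.0009), np.float64(0.0465)] roll -0.174
75.0 [458.  -48.7] slide [np.float64(-0.0003), np.float64(0.0562)] roll -0.261
70.0 [458.2 -58.4] slide [np.float64(0.0012), np.float64(0.0658)] roll -0.349
65.0 [459.2 -68. ] slide [np.float64(0.0035), np.float64(0.0752)] roll -0.436
```

Barrel top reads 158.6 against 159 expected, so the door is fully home. Now I'll swing it shut.

Emit:
step_arm([
  {"slide": [0,0.009,0],"roll": 0},
  {"slide": [0,0.018,0],"roll": 0},
  {"slide": [0.0004,0.0271,0],"roll": 0},
  {"slide": [0,0.032,0],"roll": -0.044},
  {"slide": [-0.0007,0.0368,0],"roll": -0.087},
])

```text
t: 16.9
eef_pos: [460.3, -29.5, 146.8]
tcp_rot: [3.141, -0.001, -0.048]
ft_force: [0.1, 0.8, -0.1]
opening: 0.008
grip_force: 0.0
```

Emit:
step_arm([
  {"slide": [-0.0009,0.0077,0],"roll": -0.07},
  {"slide": [-0.0013,0.0155,0],"roll": -0.14},
  {"slide": [-0.0011,0.0232,0],"roll": -0.209},
  {"slide": [-0.0004,0.031,0],"roll": -0.279},
  {"slide": [0.0008,0.0387,0],"roll": -0.349},
])

```text
t: 17.52
eef_pos: [459.2, -68.2, 146.8]
tcp_rot: [3.141, -0.001, 0.302]
ft_force: [0.1, 0.1, -0.2]
opening: 0.006
grip_force: 0.3
```

```bash
python3 arc.py 17 65 60 45; python3 w.py w7 door_grip@178 upper_socket@130
```

```text
[459.2 -68.2 146.8] 0.3017 F [ 0.1  0.1 -0.2] op 0.006 t 17.52
65.0 [459.2 -68. ] slide [np.float64(0.0), np.float64(-0.0002)] roll 0.003
60.0 [461.  -77.6] slide [np.float64(-0.0011), np.float64(0.0094)] roll -0.084
45.0 [ 471.3 -104.7] slide [np.float64(0.0007), np.float64(0.0384)] roll -0.346
[[371.64829954   0.         312.97105197]
 [  0.         371.64829954 236.92603549]
 [  0.           0.           1.        ]] [[ 2.97000e-01  9.18000e-01  2.62000e-01  5.32921e+02]
 [-9.55000e-01  2.85000e-01  8.20000e-02 -4.48210e+01]
 [ 0.00000e+00 -2.74000e-01  9.62000e-01  3.44856e+02]
 [ 0.00000e+00  0.00000e+00  0.00000e+00  1.00000e+00]]
door_grip [337.1 199.6] 0.93 [507.7 -64.2 178. ]
upper_socket [345.1  78. ] 0.82 [569.6 -52.6 130. ]
upper_socket [126.9 376.5] 0.61 [321.   43.5 130. ]
```

View pics/w7.png

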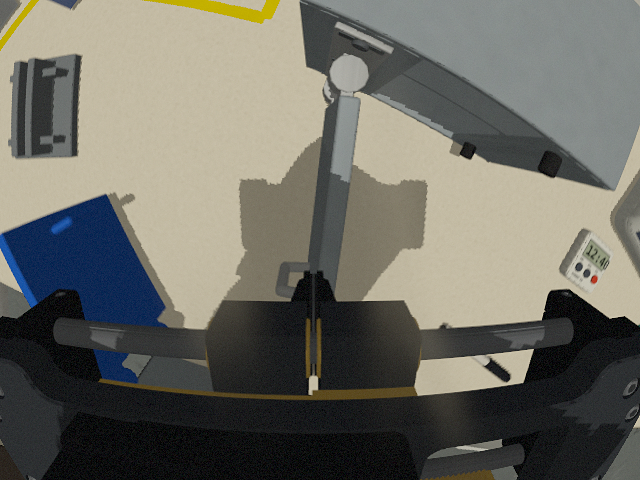

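The door is following at about 71° open, with its top edge running from (345,100) to (325,290). Continuing.

Emit:
step_arm([
  {"slide": [-0.0009,0.0077,0],"roll": -0.07},
  {"slide": [-0.0013,0.0155,0],"roll": -0.14},
  {"slide": [-0.0011,0.0232,0],"roll": -0.209},
  {"slide": [-0.0004,0.031,0],"roll": -0.279},
  {"slide": [0.0008,0.0387,0],"roll": -0.349},
])

```text
t: 18.3
eef_pos: [471.2, -104.3, 146.7]
tcp_rot: [3.141, 0.0, 0.649]
ft_force: [-1.8, -0.9, 3.2]
opening: 0.001
grip_force: 1.9
```

Emit:
step_arm([
  {"slide": [-0.0009,0.0077,0],"roll": -0.07},
  {"slide": [-0.0013,0.0155,0],"roll": -0.14},
  {"slide": [-0.0011,0.0232,0],"roll": -0.209},
  {"slide": [-0.0004,0.031,0],"roll": -0.279},
  {"slide": [0.0008,0.0387,0],"roll": -0.349},
])

```text
t: 18.92
eef_pos: [495.3, -134.9, 146.8]
tcp_rot: [3.141, 0.001, 0.998]
ft_force: [-2.7, -2.1, 3.9]
opening: 0.006
grip_force: 1.9
```

Emit:
step_arm([
  {"slide": [-0.0008,0.006,0],"roll": -0.055},
  {"slide": [-0.0012,0.0115,0],"roll": -0.105},
  {"slide": [-0.0013,0.0155,0],"roll": -0.14},
  {"slide": [-0.0012,0.0194,0],"roll": -0.175},
  {"slide": [-0.0011,0.0232,0],"roll": -0.209},
])

```text
t: 19.55
eef_pos: [514.3, -148.4, 146.7]
tcp_rot: [3.141, 0.001, 1.207]
ft_force: [-2.8, -3.2, 6.1]
opening: 0.004
grip_force: 2.8
```

```bash
python3 arc.py 17 10 5 0; python3 arc.py 8 0; python3 w.py w8 door_grip@178 upper_socket@130
```

```text
[ 514.3 -148.4  146.7] 1.2074 F [-2.8 -3.2  6.1] op 0.004 t 19.55
10.0 [ 519.4 -151.4] slide [np.float64(-0.001), np.float64(0.0058)] roll -0.051
5.0 [ 528.2 -155.3] slide [np.float64(-0.0016), np.float64(0.0155)] roll -0.139
0.0 [ 537.4 -158.5] slide [np.float64(-0.0013), np.float64(0.0252)] roll -0.226
[ 514.3 -148.4  146.7] 1.2074 F [-2.8 -3.2  6.1] op 0.004 t 19.55
0.0 [ 546.3 -159.8] slide [np.float64(0.0007), np.float64(0.0339)] roll -0.226
[[371.64829954   0.         312.97105197]
 [  0.         371.64829954 236.92603549]
 [  0.           0.           1.        ]] [[ 9.35000e-01  3.42000e-01  9.80000e-02  5.41953e+02]
 [-3.56000e-01  8.99000e-01  2.57000e-01 -7.57260e+01]
 [-1.00000e-03 -2.75000e-01  9.62000e-01  3.44571e+02]
 [ 0.00000e+00  0.00000e+00  0.00000e+00  1.00000e+00]]
door_grip [337.9 199. ] 0.67 [ 541.9 -107.4  178. ]
upper_socket [344.6  76.2] 0.68 [570.5 -50.7 130. ]
```

Run:
```python
from g import *
w=cv2.imread("pics/w8.png"); c=imaging.read_camera("side"); s=c["color"][...,::-1]
a=cv2.resize(w[40:340,220:420],(400,600),interpolation=cv2.INTER_CUBIC); b=cv2.resize(s[210:330,310:390],(400,600),interpolation=cv2.INTER_CUBIC)
cv2.imwrite("pics/m9.png",np.hstack([a,b]))
P=wcloud(dict(np.load("w8.npz"))).reshape(-1,3); H=np.array([569.3,-51.9]); 
S=P[(P[:,2]>171)&(P[:,2]<182)&(np.hypot(*(P[:,:2]-H).T)<165)&(P[:,0]<560)&(P[:,0]>440)]
l=cv2.fitLine(S[:,:2].astype(np.float32),cv2.DIST_HUBER,0,.01,.01).ravel(); print(len(S),S[:,2].mean(),l,np.degrees(np.arctan2(l[1],l[0])))
n=np.array([-l[1],l[0]]); print("TCP off panel mid",(np.array([514.3,-148.4])-l[2:])@n,"H off",(H-l[2:])@n)
print("barrel top z",np.nanmedian(P[(np.hypot(*(P[:,:2]-H).T)<8)&(P[:,2]>140)&(P[:,2]<185)][:,2]))
```

```text
3823 175.60475408731688 [ 4.3260813e-01  9.0158206e-01  5.4215186e+02 -1.0592101e+02] 64.366806
TCP off panel mid 6.733978210092065 H off -1.1063509005303374
barrel top z 158.5463421796411
```

View pics/m9.png

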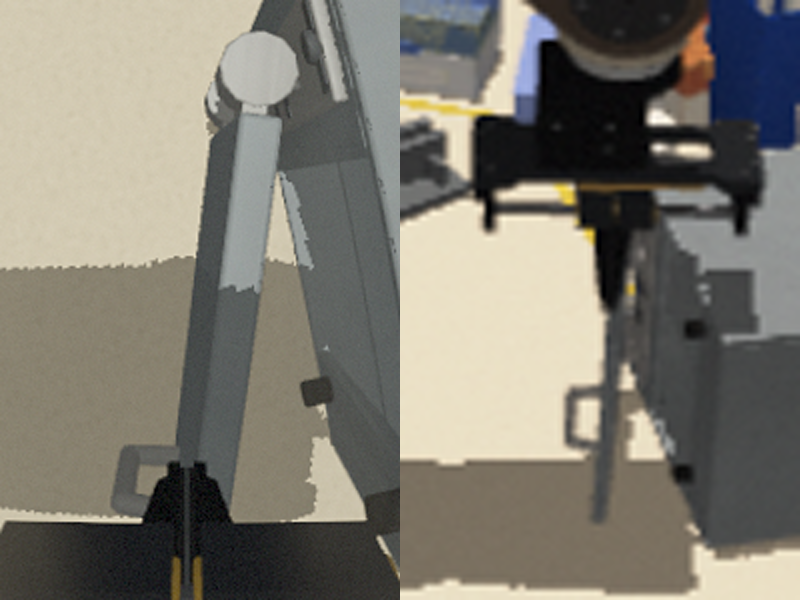

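The picture confirms the tapered fingertips are pushing on the outer face, and the door is about 17° open with the barrels still seated. Finishing gently.

Emit:
step_arm([
  {"slide": [-0.0008,0.006,0],"roll": -0.05},
  {"slide": [-0.0012,0.012,0],"roll": -0.1},
  {"slide": [-0.001,0.017,0],"roll": -0.14},
  {"slide": [-0.0006,0.022,0],"roll": -0.175},
  {"slide": [-0.0003,0.026,0],"roll": -0.2},
])

```text
t: 20.38
eef_pos: [538.8, -158.0, 146.7]
tcp_rot: [3.14, 0.001, 1.407]
ft_force: [-1.7, -2.6, 5.3]
opening: 0.004
grip_force: 2.7
```

```bash
cat > d.py <<'E'
import sys
from g import *
c=imaging.read_camera("wrist"); P=wcloud(c).reshape(-1,3); H=np.array([569.3,-51.9]); p=state()["eef_pos"][:2]
C=np.array([637.6,-126.8]); a=-.1375; R=np.array([[np.cos(a),-np.sin(a)],[np.sin(a),np.cos(a)]])
Q=(P[:,:2]-C)@R   # cabinet frame
S=P[(P[:,2]>170)&(P[:,2]<182)&(Q[:,0]<-66)&(Q[:,0]>-140)&(Q[:,1]<52)&(Q[:,1]>-110)]; q=(S[:,:2]-C)@R
l=cv2.fitLine(q.astype(np.float32),cv2.DIST_HUBER,0,.01,.01).ravel(); print(len(S),"open deg",np.degrees(np.arctan(l[0]/l[1])).round(2),"mid x at y=64,-60",[(l[2]+(y-l[3])*l[0]/l[1]).round(1) for y in (64,-60)],"tcp cab",((p-C)@R).round(1))
print("barrel z",np.nanmedian(P[(np.hypot(*(P[:,:2]-H).T)<8)&(P[:,2]>140)&(P[:,2]<185)][:,2]))
E
python3 d.py; python3 arc.py 6.5 0
```

```text
4102 open deg 5.62 mid x at y=64,-60 [np.float32(-76.9), np.float32(-89.1)] tcp cab [-93.2 -44.5]
barrel z 158.60086686686287
[ 539.2 -158.1  146.7] 1.4082 F [-1.3 -3.4  4.9] op 0.01 t 20.43
0.0 [ 547.8 -160. ] slide [np.float64(-0.0005), np.float64(0.0088)] roll -0.025
```

Emit:
step_arm([
  {"slide": [0,0.002,0],"roll": -0.005},
  {"slide": [-0.0002,0.004,0],"roll": -0.01},
  {"slide": [-0.0003,0.0055,0],"roll": -0.017},
  {"slide": [-0.0004,0.007,0],"roll": -0.025},
  {"slide": [-0.0005,0.008,0],"roll": -0.025},
])

```text
t: 21.05
eef_pos: [546.5, -159.4, 146.7]
tcp_rot: [3.14, 0.0, 1.431]
ft_force: [0.2, -1.5, 5.0]
opening: 0.005
grip_force: 2.7
```

Emit:
step_arm([
  {"slide": [0,0.0005,0],"roll": 0},
  {"slide": [0,0.001,0],"roll": 0},
  {"slide": [0,0.0015,0],"roll": 0},
])

```text
t: 21.42
eef_pos: [548.0, -159.6, 146.7]
tcp_rot: [3.14, 0.0, 1.431]
ft_force: [-1.7, -2.6, 5.6]
opening: 0.004
grip_force: 2.7
```

```bash
python3 d.py; python3 arc.py 6.5 0
```

```text
4032 open deg 0.49 mid x at y=64,-60 [np.float32(-76.9), np.float32(-77.9)] tcp cab [-84.2 -44.8]
barrel z 158.61623157802947
[ 548.  -159.6  146.7] 1.4311 F [-0.6 -2.   4.9] op 0.007 t 21.48
0.0 [ 547.8 -160. ] slide [np.float64(-0.0004), np.float64(-0.0002)] roll -0.002
```

Almost there. Pushing in half-millimetre steps until the buffers are felt.

Emit:
step_arm([
  {"slide": [0,0.0005,0],"roll": 0},
  {"slide": [0,0.0008,0],"roll": 0},
  {"slide": [0,0.0008,0],"roll": 0},
])

```text
t: 21.85
eef_pos: [548.5, -159.6, 146.7]
tcp_rot: [3.141, 0.0, 1.431]
ft_force: [-1.8, -1.5, 5.3]
opening: 0.008
grip_force: 3.0
```

Emit:
step_arm([
  {"slide": [0,0.0004,0],"roll": 0},
  {"slide": [0,0.0006,0],"roll": 0},
  {"slide": [0,0.0006,0],"roll": 0},
])

```text
t: 22.22
eef_pos: [548.7, -159.7, 146.7]
tcp_rot: [-3.141, 0.0, 1.431]
ft_force: [-3.8, -2.0, 7.1]
opening: 0.007
grip_force: 3.7
```

```bash
python3 d.py; python3 arc.py 6.5 0
```

```text
4010 open deg 0.19 mid x at y=64,-60 [np.float32(-76.7), np.float32(-77.1)] tcp cab [-83.6 -44.7]
barrel z 158.53473439351106
[ 548.7 -159.6  146.7] 1.4313 F [-4.1 -1.3  7.7] op 0.006 t 22.27
0.0 [ 547.8 -160. ] slide [np.float64(-0.0004), np.float64(-0.0008)] roll -0.002
```

Emit:
step_arm([
  {"slide": [0,0.0004,0],"roll": 0},
  {"slide": [0,0.0008,0],"roll": 0},
  {"slide": [0,0.0008,0],"roll": 0},
  {"slide": [0,0.0008,0],"roll": 0},
])

```text
t: 22.78
eef_pos: [549.1, -159.6, 146.6]
tcp_rot: [-3.14, 0.0, 1.431]
ft_force: [-4.8, -0.9, 8.3]
opening: 0.005
grip_force: 4.0
```

```bash
python3 d.py; python3 arc.py 6.5 0
```

```text
3981 open deg 0.22 mid x at y=64,-60 [np.float32(-76.7), np.float32(-77.1)] tcp cab [-83.1 -44.6]
barrel z 158.55962698926115
[ 549.1 -159.6  146.6] 1.4313 F [-5.8 -1.1  8. ] op 0.006 t 22.82
0.0 [ 547.8 -160. ] slide [np.float64(-0.0005), np.float64(-0.0013)] roll -0.002
```

The door no longer moves and the force rises, so it's resting on the buffers. Retreating.

Emit:
step_arm([
  {"slide": [0,-0.002,0],"roll": 0},
  {"slide": [0,-0.006,0],"roll": 0},
  {"slide": [0,-0.015,0],"roll": 0},
  {"slide": [0,-0.035,0],"roll": 0},
  {"slide": [0,-0.06,-0.02],"roll": 0},
])

```text
t: 23.45
eef_pos: [488.6, -150.7, 165.0]
tcp_rot: [-3.138, -0.001, 1.432]
ft_force: [-0.0, 0.4, 0.9]
opening: 0.006
grip_force: 0.0
```

Emit:
step_arm([
  {"slide": [0,-0.01,-0.04],"roll": 0},
  {"slide": [0,-0.02,-0.09],"roll": 0},
  {"slide": [0,-0.02,-0.12],"roll": 0},
  {"slide": [0,-0.02,-0.12],"roll": 0},
  {"slide": [0,-0.02,-0.12],"roll": 0},
])

```text
t: 24.08
eef_pos: [469.9, -148.3, 285.0]
tcp_rot: [-3.14, -0.0, 1.432]
ft_force: [0.3, 1.0, -0.5]
opening: 0.004
grip_force: 0.0
```

```bash
python3 d.py; python3 arc.py 6.5 0
python3 - <<'E'
from g import *
for n,t in [("wrist","jar"),("side","timer"),("side","jar"),("wrist","door_leaf")]:
    c=imaging.read_camera(n)
    for r in mark_of(n,t)[:2]:
        print(n,t,round(r["confidence"],2),(world(c,*r["uv"],0) if n=="side" else watz(c,*r["uv"],45 if t=="door_leaf" else 0)).round())
E
```

```text
1820 open deg 24.55 mid x at y=64,-60 [np.float32(-80.6), np.float32(-137.3)] tcp cab [-163.1  -44.4]
barrel z 158.48475252652378
[ 469.9 -148.4  284.8] 1.4318 F [-0.7  0.2 -0.3] op 0.006 t 24.12
0.0 [ 547.8 -160. ] slide [np.float64(-0.0007), np.float64(0.0787)] roll -0.002
side timer 0.94 [ 503. -399.    0.]
side jar 0.48 [670. 157.   0.]
side jar 0.35 [601.  19.   0.]
wrist door_leaf 0.65 [313.  42.  45.]
wrist door_leaf 0.63 [572. -51.  45.]
```

```bash
for i in 1 2; do python3 d.py; done
python3 - <<'E'
from g import *
C=np.array([637.6,-126.8]); a=-.1375; R=np.array([[np.cos(a),-np.sin(a)],[np.sin(a),np.cos(a)]])
for n in ("wrist","top"):
    c=imaging.read_camera(n); P=(wcloud if n=="wrist" else cloud)(c).reshape(-1,3); q=(P[:,:2]-C)@R
    for y0 in range(-90,60,20):
        m=(np.abs(q[:,1]-y0)<6)&(P[:,2]>160)&(P[:,2]<185)&(q[:,0]<-63)&(q[:,0]>-200); print(n,y0,m.sum(),np.percentile(q[m,0],[5,50,95]).round(1) if m.sum() else "")
E
```

```text
1799 open deg 24.47 mid x at y=64,-60 [np.float32(-80.7), np.float32(-137.2)] tcp cab [-162.4  -44.6]
barrel z 158.56517313545078
1794 open deg 24.54 mid x at y=64,-60 [np.float32(-80.6), np.float32(-137.2)] tcp cab [-162.4  -44.6]
barrel z 158.44674240730905
wrist -90 0 
wrist -70 170 [-147.7 -142.4  -71.6]
wrist -50 229 [-140.2 -133.4  -67. ]
wrist -30 211 [-130.8 -125.2 -118.4]
wrist -10 217 [-121.3 -115.5 -109.2]
wrist 10 223 [-112.2 -106.7  -99.8]
wrist 30 223 [-102.2  -96.9  -90.3]
wrist 50 169 [-93.5 -88.6 -63.6]
top -90 0 
top -70 0 
top -50 0 
top -30 0 
top -10 0 
top 10 0 
top 30 0 
top 50 16 [-94.4 -76.3 -63.9]
```

The buffer rebound swung the door back to about 24°. I'll close it again, with only light contact and a very slow back-off.

Emit:
step_arm([
  {"slide": [0,0,0.05],"roll": 0},
  {"slide": [0,0,0.1],"roll": 0},
  {"slide": [0,0,0.13],"roll": 0},
  {"slide": [0,0,0.1385],"roll": 0},
  {"slide": [0,0.006,0.1385],"roll": 0},
])

```text
t: 25.35
eef_pos: [476.9, -149.6, 148.2]
tcp_rot: [3.141, 0.0, 1.432]
ft_force: [0.5, -0.6, 0.6]
opening: 0.004
grip_force: 0.0
```

Emit:
step_arm([
  {"slide": [0,0.006,0],"roll": 0},
  {"slide": [0,0.012,0],"roll": 0},
  {"slide": [0,0.018,0],"roll": 0},
  {"slide": [0,0.023,0],"roll": 0},
  {"slide": [0,0.028,0],"roll": 0},
])

```text
t: 25.98
eef_pos: [504.6, -153.4, 147.7]
tcp_rot: [-3.142, 0.0, 1.432]
ft_force: [-0.1, -0.3, 0.4]
opening: 0.008
grip_force: 0.0
```

Emit:
step_arm([
  {"slide": [0,0.005,0],"roll": 0},
  {"slide": [0,0.01,0],"roll": 0},
  {"slide": [0,0.015,0],"roll": 0},
  {"slide": [0,0.02,0],"roll": 0},
  {"slide": [0,0.025,0],"roll": 0},
])

```text
t: 26.6
eef_pos: [529.3, -156.9, 147.7]
tcp_rot: [-3.142, 0.0, 1.432]
ft_force: [0.4, 0.7, 0.8]
opening: 0.002
grip_force: 0.0
```

```bash
python3 d.py; python3 arc.py 6.5 0
```

```text
4936 open deg 25.14 mid x at y=64,-60 [np.float32(-79.1), np.float32(-137.3)] tcp cab [-102.6  -44.7]
barrel z 158.57941977904727
[ 529.8 -157.   147.7] 1.4318 F [ 0.2  0.6 -0.2] op 0.009 t 26.65
0.0 [ 547.8 -160. ] slide [np.float64(-0.0004), np.float64(0.0182)] roll -0.002
```

```bash
cat > e.py <<'E'
from g import *
C=np.array([637.6,-126.8]); a=-.1375; R=np.array([[np.cos(a),-np.sin(a)],[np.sin(a),np.cos(a)]])
for n in ("wrist","side"):
    c=imaging.read_camera(n); P=(wcloud if n=="wrist" else cloud)(c); q=(P[...,:2]-C)@R; z=P[...,2]
    for y0 in range(-90,60,20):
      for zl,zh in ((60,140),(140,168),(168,184)):
        m=(np.abs(q[...,1]-y0)<6)&(z>zl)&(z<zh)&(q[...,0]<-63)&(q[...,0]>-200)
        if m.sum()>5: print(n,y0,(zl,zh),m.sum(),np.percentile(q[m][:,0],[5,50,95]).round(1),"px rows",np.percentile(np.nonzero(m)[0],[5,95]).round(),"rgb",np.median(c["color"][m],axis=0))
E
python3 e.py
```

```text
wrist -50 (60, 140) 747 [-159.6 -153.6 -141.3] px rows [242. 272.] rgb [100.  99.  93.]
wrist -50 (140, 168) 109 [-72.4 -68.  -63.7] px rows [295. 300.] rgb [42. 42. 40.]
wrist -50 (168, 184) 225 [-136.5 -131.3 -126.1] px rows [290. 300.] rgb [93. 96. 94.]
wrist -30 (60, 140) 8 [-129.9 -128.4 -125.7] px rows [222. 242.] rgb [84.5 85.  81. ]
wrist -30 (140, 168) 6 [-131.  -128.6 -126.4] px rows [242. 262.] rgb [74.5 77.5 77. ]
wrist -30 (168, 184) 634 [-128.9 -121.7  -99.7] px rows [255. 276.] rgb [89. 92. 91.]
wrist -10 (60, 140) 7 [-120.1 -118.1 -116.4] px rows [189. 206.] rgb [86. 87. 83.]
wrist -10 (140, 168) 8 [-121.3 -119.1 -116.5] px rows [202. 224.] rgb [76.5 81.  79.5]
wrist -10 (168, 184) 557 [-119.8 -113.9 -108.2] px rows [214. 236.] rgb [88. 92. 91.]
wrist 10 (60, 140) 8 [-111.1 -108.6 -106.9] px rows [161. 177.] rgb [101. 102.  95.]
wrist 10 (140, 168) 8 [-112.2 -109.8 -107.5] px rows [168. 187.] rgb [82.5 84.5 79.5]
wrist 10 (168, 184) 615 [-110.4 -104.4  -98.7] px rows [172. 195.] rgb [92. 96. 95.]
wrist 30 (60, 140) 10 [-102.3  -99.5  -97.3] px rows [130. 146.] rgb [10
[... 832 characters left out ...]
70. 274.] rgb [61.5 62.5 62.5]
side -30 (60, 140) 12 [-116.8 -115.2 -112.7] px rows [277. 293.] rgb [61. 62. 62.]
side -30 (140, 168) 6 [-115.7 -114.6 -113.8] px rows [270. 275.] rgb [61.5 63.  63. ]
side -30 (168, 184) 9 [-124.4 -118.9 -115.3] px rows [266. 269.] rgb [68. 69. 69.]
side -10 (60, 140) 12 [-107.3 -104.4 -102.1] px rows [273. 289.] rgb [61. 63. 62.]
side -10 (168, 184) 12 [-115.9 -109.7 -106.1] px rows [263. 265.] rgb [68.5 69.5 69. ]
side 10 (60, 140) 10 [-96.9 -95.4 -93.2] px rows [269. 283.] rgb [61.5 63.  62. ]
side 10 (168, 184) 6 [-105.5 -102.9  -98.7] px rows [259. 262.] rgb [69.5 71.5 71. ]
side 30 (60, 140) 8 [-89.  -86.5 -84.3] px rows [267. 277.] rgb [63.5 64.  62.5]
```

```bash
cat > f.py <<'E'
from g import *
C=np.array([637.6,-126.8]); a=-.1375; R=np.array([[np.cos(a),-np.sin(a)],[np.sin(a),np.cos(a)]])
c=imaging.read_camera("wrist"); P=wcloud(c); g=c["color"].mean(-1); K=c["intrinsics"]
t=state()["eef_pos"]; q=c["camera_from_world"]@np.r_[t,1]; x,y,z=q[0],-q[1],-q[2]; r=np.hypot(x,y); th=np.arctan2(r,z)*K[0,0]/r; print("tcp px",K[0,2]+x*th,K[1,2]+y*th)
for v in range(200,312,7):
    s=""
    for u in range(180,420,4):
        h=P[v,u,2]; b=g[v,u]
        s+= "#" if b<35 else ("T" if 168<h<186 else "w" if h<15 else "d" if h<168 else "G")
    print(v,s)
E
python3 f.py
```

```text
tcp px 312.77467225938847 272.637261432796
200 wwwwwwwwwwwwwwwwwwwwwwwwwwwwTTTTTTwwwwwwwwwwwwwwwwwwwddddTTT
207 wwwwwwwwwwwwwwwwwwwwwwwwwwwTTTTTTwwwwwwwwwwwwwwwwwwwwddddTTT
214 wwwwwwwwwwwwwwwwwwwwwwwwwwdTTTTTwwwwwwwwwwwwwwwwwwwwddddTTTT
221 wwwwwwwwwwwwwwwwwwwwwwwwwdTTTTTwwwwwwwwwwwwwwwwwwwwwddddTTTT
228 wwwwwwwwwwwwwwwwwwwwwwwwdTTTTTTwwwwwwwwwwwwwwwddwwwwdddddTTT
235 wwwwwwwwwwwwwwwwwwwwwwwwTTTTGTwwwwwwwwwwwwwwdddddwwwddddTTTT
242 wwwwwwwwwwwwwwwddddwwwwTTTTTTwwwwwwwwwwwwww#dddddwwwddddTTTT
249 wwwwwwwwwwwwwwddddddddTTTTTTwwwwwwwwwwwwGwwwwdddddwwddddTTTT
256 wwwwwwwwwwwwddddwwwwGdTTTTTTwwwwwwwwwwwwwwwwwddddddwddddTTTT
263 wwwwwwwwwwwwddddwwwwwTTTTTwwwwwwwwwwwwwwwwwwwdddddddddddTTTT
270 wwwwwwwwwwwwwddddddwTTTTTTwwwwwTTwwTwwwwwwwwwdddddddddddTTTT
277 wwwwwwGwwwwwwwwwdddTTTTTTwwwwww##T##wwwwwwwwwddddddddddTTTTT
284 wwwwwwwwwwwwwwwwwwdTTTTTwwwwww###G####wwwwwwwwdddddddddTTTTT
291 wwwwwwwwwwwwwwwwwwTTTTTwwwwww####G####GwwwwwwwdddddddddTTTTT
298 wwwwwwwwwwwwwwwwwTTTTTTwwwww#####G#####wwwwwwwwdddddddTTTTTT
305 wwwwwwwwwwGGGGGGGGGGGGG##G#######G##########GG#GG#GGGGGGGTTT
```

The tool is now on the inner side of the panel, so the push missed. I'll lift out and measure before another push.

Emit:
step_arm([
  {"slide": [0,0,-0.04],"roll": 0},
  {"slide": [0,0,-0.09],"roll": 0},
  {"slide": [0,-0.03,-0.12],"roll": 0},
  {"slide": [0,-0.08,-0.12],"roll": 0},
  {"slide": [0,-0.08,-0.12],"roll": 0},
])

```text
t: 27.42
eef_pos: [447.5, -145.1, 268.5]
tcp_rot: [3.141, 0.0, 1.431]
ft_force: [0.5, 0.0, 0.5]
opening: 0.005
grip_force: 0.0
```

```bash
python3 d.py; python3 f.py; python3 arc.py 30 25 24
```

```text
1962 open deg 24.4 mid x at y=64,-60 [np.float32(-81.1), np.float32(-137.4)] tcp cab [-184.2  -44.5]
barrel z 158.43995044250505
tcp px 314.5985581065819 272.66560252631405
200 wwwwwwwwwwwwwwwwwwwwwwwwwwwwwwwwwwwwwwwwwwwwddddddddTTTTwwww
207 wwwwwwwwwwwwwwwwwwwwwwwwwwwwwwwwwwwwwwwwwwwddddddddTTTTwwwdd
214 wwwwwwwwwwwwwwwwwwwwwwwwwwwwwwwwwwwwwwwdddddddddddTTTTwwdddd
221 wwwwwwwwwwwwwwwwwwwwwwwwwwwwwwwwwwwwwwwdddddGddddTTTTwwwwwdd
228 wwwwwwwwwwwwwwwwwwwwwwwwwwwwwwwwwwwwwwwwwwddddddTTTTwwwwwwdd
235 wwwwwwwwwwwwwwwwwwwwwwwwwwwwwwwwwwwwwwwwwwwdddddTTTwwwwwwwdd
242 wwwwwwwwwwwwwwwwwwwwwwwwwwwwwwwwwwwwwwwwwwwdddTTTTwwwwwwwwdd
249 wwwwwwwwwwwwwwwwwwwwwwwwwwwwwwwwwwwwwwwwwwwwddTTTwwwwwwwwwww
256 wwwwwwwwwwwwwwwwwwwwwwwwwwwwwwwwwwwwwwwwwwwwdTTTwwwwwwwwwwww
263 wwwwwwwwwwwwwwwwwwGwwwwwwwwwwwwwwwwwwwwwwwwwwTTwwwwwwwwwwwww
270 wwwwwwwwwwwwwwwwwwwwwww#wwwwwwwGGwwGwwwwwwwwwwwwwwwwwwwwwwww
277 wwwwwwwwwwwwwwwwwwwwwwwwwwwwwww##G##Gwwwwwwwwwwwwwwwwwwwwwww
284 wwwwwwwwwwwwwwwwwwwwwwwwwwwwww###G####wwwwwwwwwwwwwwwwwwwwww
291 wwwwwwwwwwwwwwwwwwwwwwwwwwwww####G####Gwwwwwwwwwwwwwwwwwwwww
298 wwwwwwwwwwwwwwwwwwwwwwwwwwwwG####G#####wwwwwwwwwwwwwwwwwwwww
305 wwwwwwwwwGGGGGGGGGGGGGGGGG#######G#######G#GGGGGGGGGGGGGGwww
[ 449.9 -145.9  268.2] 1.4314 F [ 0.3  0.2 -0.4] op 0.006 t 27.52
25.0 [ 484.4 -128. ] slide [np.float64(0.0225), np.float64(0.0317)] roll 0.434
24.0 [ 485.7 -129.5] slide [np.float64(0.0212), np.float64(0.0332)] roll 0.417
```

Emit:
step_arm([
  {"slide": [0.0215,0.032,0],"roll": 0.15},
  {"slide": [0.0215,0.032,0],"roll": 0.3},
  {"slide": [0.0215,0.032,0.03],"roll": 0.425},
  {"slide": [0.0215,0.032,0.08],"roll": 0.425},
  {"slide": [0.0215,0.032,0.121],"roll": 0.425},
])

```text
t: 28.15
eef_pos: [485.0, -128.9, 144.6]
tcp_rot: [-3.141, 0.0, 1.007]
ft_force: [0.7, -0.6, -0.6]
opening: 0.009
grip_force: 0.0
```

```bash
python3 f.py; python3 d.py; python3 arc.py 17 24.5 20
```

```text
tcp px 309.7390207342238 270.58187303768483
200 wwwwwwwwwwwwwwwwwwwwwwwwwwwwwwwwwwwwwwwwwdddddTTTTTTwwwwwwww
207 wwwwwwwwwwwwwwwwwwwwwwwwwwwwwwwwwwwwwwwwwdddddTTTTTTwwwwwwww
214 wwwwwwwwwwwwwwwwwwwwwwwwwwwwwwwwwwwwwwwwwdddddTTTTTTwwwwwwww
221 wwwGwwwwwwwwwwwwwwwwwwwwwwwwwwwwwwwwwwwwwdddddTTTTTTwwwwwwdd
228 wwwwwwwwwwwwwwwwwwwwwwwwwwwwwwwwwwwwwwwwwdddddTTTTTwwwwwwwdd
235 wwwwwwwwwwwwwwwwwwwwwwwwwwwwwGwwwwwwwwwwwdddddTTTTTwwwwwwwww
242 wwwwwwwwwwwwwwwwwwwwwwwwwwwwwwwwwwwwwwwwwdddddTTTTTwwwwwwwww
249 wwwwwwwwwwwwwwwwwwwwwwwwwwwwwwwwwwwwwwwwwdddddTTTTTwwwwwwwww
256 wwwwwwwwwwwwwwwwwwwwwwwwGwwwwwwwwwwwwwwwwdddddTTTTTwwwwwwwww
263 wwwwwwwwwwwwwwwwwwwwwwwwwwwwwwwwwwwwwwwwwddddTTTTTTwwwwwwwww
270 wwwwwwwwwwwwwwwwwwwwwwwwwwwwwwwTTwdTdddddddddTTTTTTwwwwwwwww
277 wwwwwwwwwwwwwwwwwwwwwwwwwwwwwww##T##dwwwwddGdTTTTTwwwwwwwwww
284 wwwwwwwwwwwwwwwwwwwwwwwwwwwwww###T####wwwddddTTTTTwwwwwwwwww
291 wwwwwwwwwwwwwwwwwwwwwwwwwwwww####G####GdwddddTTTTTwwwwwwwwww
298 wwwwwwwwwwwwwwwwwwwwwwwwwwww#####G#####ddddddTTTTTwwwwwwwwww
305 wwwwwwwwwwGGGGGGGGG##G##G######G#G########GG##GGGGGGGGGGGwww
4679 open deg 25.18 mid x at y=64,-60 [np.float32(-79.8), np.float32(-138.1)] tcp cab [-152.6  -22.6]
barrel z 158.59679646614944
[ 483.4 -128.3  143. ] 1.007 F [ 0.1  0.1 -0.2] op 0.004 t 28.25
24.5 [ 496.  -135.7] slide [np.float64(0.0005), np.float64(0.0147)] roll 0.001
20.0 [ 502.8 -141.2] slide [np.float64(-0.0005), np.float64(0.0233)] roll -0.077
```

Emit:
step_arm([
  {"slide": [0,0.005,0],"roll": 0},
  {"slide": [0,0.01,0],"roll": 0},
  {"slide": [0,0.014,0],"roll": 0},
])

```text
t: 28.62
eef_pos: [497.2, -136.9, 147.9]
tcp_rot: [3.139, -0.0, 1.007]
ft_force: [-1.0, 0.6, 0.7]
opening: 0.005
grip_force: 0.0
```

Emit:
step_arm([
  {"slide": [0,0.003,0],"roll": 0},
  {"slide": [0,0.006,0],"roll": 0},
  {"slide": [0,0.009,0],"roll": 0},
])

```text
t: 29.0
eef_pos: [504.0, -141.3, 146.8]
tcp_rot: [3.141, 0.0, 1.007]
ft_force: [-1.2, -0.5, 1.1]
opening: 0.005
grip_force: 0.3
```

Emit:
step_arm([
  {"slide": [0,0.003,0],"roll": 0},
  {"slide": [0,0.006,0],"roll": 0},
  {"slide": [0,0.009,0],"roll": 0},
])

```text
t: 29.38
eef_pos: [511.7, -146.1, 146.7]
tcp_rot: [3.142, 0.0, 1.007]
ft_force: [-0.4, 0.3, 1.3]
opening: 0.001
grip_force: 0.4
```

```bash
python3 f.py; python3 d.py; python3 arc.py 6.5 15
```

```text
tcp px 313.99758646526647 272.4767804656791
200 GwwwwwwwwwwwwwwwwwwwwwwwwwwwwwwwwTTTTTTwwwwwwwwwwwwwwwwwwddT
207 wwwwwwwwwwwwwwwwwwwwwwwwwwwwwwwwwTTTTTTwwwwwwwwwwwwdddwwwddT
214 wwwwwwwwwwwwwwwwwwwwwwwwwwwwwwwwwTTTTTTwwwwwwwwwwwwwdddwwwdd
221 wwwwwwwwwwwwwwwwwwwwwwwwwwwwwwwwwwTTTTTwwwwwwwwwwddddddddwwd
228 wwwwwwwwwwwwwwwwwwwwwwwwwwwwwwwwwwTTTTTwwwwwwwwwwwddwddddddd
235 wwwwwwwwwwwwwwwwwwwwwwwwwwwwwwwwwwTTTTTwwwwwwwwwwwwwwwdddddd
242 wwwwwwwwwwwwwwwwwwwwwwwwwwwwwwwwwwTTTTGwwwwwwwwwwwwwwwwddddd
249 wwwwwwwwwwwwwwwwwwwwwwwwwwwwwwwwwwTTTTTwwwwwwwwwwwwwwwwddddd
256 wwwwwwwwwwwwwwwwwwwwwwwwwwwwwwwwwwwTTTTTwwwwwwwwwwwwwwwwdddd
263 wwwwwwwwwwwwwwwwwwwwwwwwwwwwwwwwwwwTTTTTwwwwwwwwwwwwwwwwwwdd
270 wwwwwwwwwwwwwwwwwwwwwwwwwwwwdddTTddTTTTTwwwwwwwwwwwwwwwwwwwd
277 wwwwwwwwwwwwwwwwwwwwwwwwwwwwddd##T##TTTTwwwwwwwwwwwwwwwwwwdd
284 wwwwwwwwwwwwwwwwwwwwwwwwwwwwdd###G####TTwwwwwwwwwwwwwwwwwwwd
291 wwwwwwwwwwwwwwwwwwwwwwwwwwwwd####G####GTwwwwwwwwwwwwwwwwwwww
298 wwwwwwwwwwwwwwwwwwwwwwwwwwww#####G#####Twwwwwwwwwwwwwwwwwwww
305 wwwwwwwwwwGGGGGGGGGG##G##########G######G#####GGGGGGGGGGGwww
4154 open deg 18.73 mid x at y=64,-60 [np.float32(-78.7), np.float32(-120.7)] tcp cab [-121.9  -36.4]
barrel z 158.65432947533924
[ 511.8 -146.2  146.7] 1.0067 F [-0.8 -0.5  0.9] op 0.008 t 29.48
15.0 [ 520.5 -150.7] slide [np.float64(0.0008), np.float64(0.0098)] roll -0.165
```

```bash
python3 arc.py 6.5 16 13 10 7 4.5 | sed 's/np.float64//g'
```

```text
[ 511.8 -146.2  146.7] 1.0067 F [-0.8 -0.5  0.9] op 0.008 t 29.48
16.0 [ 518.8 -149.9] slide [(0.0006), (0.0079)] roll -0.147
13.0 [ 524.  -152.4] slide [(0.0013), (0.0136)] roll -0.2
10.0 [ 529.3 -154.6] slide [(0.0023), (0.0193)] roll -0.252
7.0 [ 534.8 -156.5] slide [(0.0035), (0.0249)] roll -0.304
4.5 [ 539.4 -157.9] slide [(0.0048), (0.0296)] roll -0.348
```

Emit:
step_arm([
  {"slide": [0.0004,0.005,0],"roll": -0.08},
  {"slide": [0.0008,0.009,0],"roll": -0.155},
  {"slide": [0.0013,0.0136,0],"roll": -0.2},
  {"slide": [0.0018,0.0165,0],"roll": -0.226},
  {"slide": [0.0023,0.0193,0],"roll": -0.252},
])

```text
t: 30.1
eef_pos: [529.1, -154.5, 146.8]
tcp_rot: [3.141, 0.0, 1.26]
ft_force: [-0.6, -0.1, 1.8]
opening: 0.004
grip_force: 0.8
```

```bash
python3 d.py;  python3 arc.py 6.5 7 5 3 1.5 0.5 | sed 's/np.float64//g'
```

```text
4089 open deg 10.11 mid x at y=64,-60 [np.float32(-77.5), np.float32(-99.6)] tcp cab [-103.3  -42.4]
barrel z 158.64003999808403
[ 529.4 -154.6  146.8] 1.261 F [-0.5 -1.   1.2] op 0.004 t 30.15
7.0 [ 534.8 -156.5] slide [(-0.0002), (0.0057)] roll -0.05
5.0 [ 538.4 -157.7] slide [(-0.0002), (0.0095)] roll -0.085
3.0 [ 542.2 -158.7] slide [(-0.0), (0.0134)] roll -0.12
1.5 [ 545.  -159.4] slide [(0.0002), (0.0162)] roll -0.146
0.5 [ 546.8 -159.8] slide [(0.0004), (0.0182)] roll -0.164
```

Emit:
step_arm([
  {"slide": [-0.0001,0.003,0],"roll": -0.026},
  {"slide": [-0.0002,0.0057,0],"roll": -0.05},
  {"slide": [-0.0002,0.0077,0],"roll": -0.067},
  {"slide": [-0.0002,0.0095,0],"roll": -0.085},
  {"slide": [-0.0001,0.0115,0],"roll": -0.103},
])

```text
t: 30.78
eef_pos: [540.1, -158.1, 146.8]
tcp_rot: [3.141, 0.0, 1.363]
ft_force: [-0.9, -1.2, 3.0]
opening: 0.007
grip_force: 1.3
```

Emit:
step_arm([
  {"slide": [0,0.0017,0],"roll": -0.015},
  {"slide": [0.0001,0.0033,0],"roll": -0.03},
  {"slide": [0.0002,0.0046,0],"roll": -0.042},
  {"slide": [0.0003,0.0058,0],"roll": -0.053},
  {"slide": [0.0004,0.0066,0],"roll": -0.061},
])

```text
t: 31.4
eef_pos: [546.6, -159.1, 146.8]
tcp_rot: [3.141, 0.0, 1.423]
ft_force: [0.1, -3.3, 3.6]
opening: 0.006
grip_force: 2.1
```

```bash
python3 d.py;  python3 arc.py 6.5 0 | sed 's/np.float64//g'
```

```text
4061 open deg 0.81 mid x at y=64,-60 [np.float32(-77.1), np.float32(-78.8)] tcp cab [-85.6 -44.5]
barrel z 158.6147580264415
[ 546.7 -159.1  146.7] 1.4236 F [-0.3 -3.8  4.3] op 0.005 t 31.45
0.0 [ 547.8 -160. ] slide [(-0.0007), (0.0012)] roll -0.01
```

Emit:
step_arm([
  {"slide": [0,0.0004,0],"roll": 0},
  {"slide": [0,0.0008,0],"roll": 0},
  {"slide": [0,0.0012,0],"roll": 0},
  {"slide": [0,0.0015,0],"roll": 0},
  {"slide": [0,0.0018,0],"roll": 0},
])

```text
t: 32.08
eef_pos: [548.1, -159.3, 146.7]
tcp_rot: [-3.141, 0.0, 1.423]
ft_force: [-2.3, -3.5, 5.7]
opening: 0.007
grip_force: 3.0
```

```bash
python3 d.py;  python3 arc.py 6.5 0 | sed 's/np.float64//g'
```

```text
4041 open deg 0.2 mid x at y=64,-60 [np.float32(-76.9), np.float32(-77.4)] tcp cab [-84.2 -44.4]
barrel z 158.62763588184092
[ 548.1 -159.3  146.7] 1.4228 F [-3.  -3.3  6.2] op 0.003 t 32.12
0.0 [ 547.8 -160. ] slide [(-0.0007), (-0.0002)] roll -0.01
```

Emit:
step_arm([
  {"slide": [0,-0.0003,0],"roll": 0},
  {"slide": [0,-0.0006,0],"roll": 0},
  {"slide": [0,-0.0009,0],"roll": 0},
  {"slide": [0,-0.0012,0],"roll": 0},
  {"slide": [0,-0.0015,0],"roll": 0},
])

```text
t: 32.75
eef_pos: [546.8, -159.1, 146.7]
tcp_rot: [3.141, 0.0, 1.423]
ft_force: [-1.1, -4.1, 4.8]
opening: 0.004
grip_force: 2.6
```

Emit:
step_arm([
  {"slide": [0,-0.0004,0],"roll": 0},
  {"slide": [0,-0.0008,0],"roll": 0},
  {"slide": [0,-0.0014,0],"roll": 0},
  {"slide": [0,-0.002,0],"roll": 0},
  {"slide": [0,-0.003,0],"roll": 0},
])

```text
t: 33.38
eef_pos: [543.7, -158.5, 146.6]
tcp_rot: [-3.141, -0.0, 1.423]
ft_force: [-0.2, -3.0, 4.1]
opening: 0.005
grip_force: 2.2
```

```bash
python3 d.py;  python3 arc.py 6.5 0 | sed 's/np.float64//g'
```

```text
4151 open deg 2.35 mid x at y=64,-60 [np.float32(-77.3), np.float32(-82.4)] tcp cab [-88.8 -44.2]
barrel z 158.58294701891347
[ 543.6 -158.4  146.6] 1.4228 F [-0.2 -2.   4.4] op 0.002 t 33.42
0.0 [ 547.8 -160. ] slide [(-0.0009), (0.0044)] roll -0.01
```

The force is mostly vertical, and the door follows the finger on retreat: friction is dragging it. So I'll shut it again and lift straight up instead of backing off.

Emit:
step_arm([
  {"slide": [0,0.001,0],"roll": 0},
  {"slide": [0,0.002,0],"roll": 0},
  {"slide": [0,0.003,0],"roll": 0},
  {"slide": [0,0.004,0],"roll": 0},
  {"slide": [0,0.0046,0],"roll": 0},
])

```text
t: 34.05
eef_pos: [548.1, -159.2, 146.7]
tcp_rot: [-3.141, 0.0, 1.423]
ft_force: [-3.6, -3.0, 5.4]
opening: 0.004
grip_force: 2.9
```

Emit:
step_arm([
  {"slide": [0,0,-0.0004],"roll": 0},
  {"slide": [0,0,-0.0008],"roll": 0},
  {"slide": [0,0,-0.0014],"roll": 0},
  {"slide": [0,0,-0.002],"roll": 0},
])

```text
t: 34.55
eef_pos: [548.3, -159.1, 148.5]
tcp_rot: [-3.141, -0.0, 1.423]
ft_force: [-0.2, 0.8, -0.4]
opening: 0.005
grip_force: 0.0
```

```bash
python3 d.py;  python3 arc.py 6.5 0 | sed 's/np.float64//g'
```

```text
3872 open deg 0.56 mid x at y=64,-60 [np.float32(-76.9), np.float32(-78.2)] tcp cab [-83.9 -44.3]
barrel z 158.71958010514183
[ 548.4 -159.2  148.7] 1.4228 F [ 0.2  0.3 -0.4] op 0.002 t 34.6
0.0 [ 547.8 -160. ] slide [(-0.0009), (-0.0005)] roll -0.011
```

Run:
```python
from g import *
c=imaging.read_camera("wrist"); P=wcloud(c); g=c["color"].mean(-1); t=state()["eef_pos"]; y=1.4228
tx=np.array([np.cos(y),np.sin(y)]); ty=np.array([np.sin(y),-np.cos(y)])
for v in range(264,304,4):
    print(v,[(u,int(g[v,u]),*(int(k) for k in ((P[v,u,:2]-t[:2])@tx,(P[v,u,:2]-t[:2])@ty,P[v,u,2]-t[2]))) for u in (290,300,306,314,322,330,340)])
```

```text
264 [(290, 126, -49, -23, -149), (300, 116, -49, -13, -148), (306, 118, -48, -7, -148), (314, 72, 3, 0, -5), (322, 91, 14, 4, 25), (330, 89, 14, 8, 25), (340, 68, -42, 25, -129)]
268 [(290, 85, -24, -18, -71), (300, 96, -24, -10, -72), (306, 97, -25, -5, -74), (314, 73, 1, 0, -4), (322, 89, 13, 4, 27), (330, 92, 12, 8, 26), (340, 70, -45, 25, -128)]
272 [(290, 85, -24, -17, -63), (300, 97, -27, -10, -72), (306, 8, 12, -3, 30), (314, 73, -1, 0, -3), (322, 38, 12, 4, 29), (330, 92, 10, 8, 26), (340, 70, -50, 25, -129)]
276 [(290, 84, -24, -17, -56), (300, 126, -61, -13, -147), (306, 12, 12, -3, 35), (314, 41, 10, 0, 32), (322, 23, 12, 4, 35), (330, 92, 8, 8, 25), (340, 75, -53, 25, -128)]
280 [(290, 81, -25, -16, -50), (300, 16, 12, -5, 40), (306, 16, 12, -3, 41), (314, 40, 11, 0, 37), (322, 19, 12, 4, 40), (330, 88, 5, 8, 24), (340, 100, -66, 26, -149)]
284 [(290, 82, -26, -16, -45), (300, 13, 11, -5, 44), (306, 21, 11, -3, 44), (314, 40, 10, 0, 40), (322, 12, 12, 4, 45), (330, 79, 3, 8, 25), (340, 115, -55, 24, -113)]
288 [(290, 81, -26, -16, -37), (300, 17, 11, -5, 48), (306, 3, 12, -3, 50), (314, 39, 10, 0, 46), (322, 15, 12, 3, 50), (330, 14, 11, 7, 48), (340, 126, -75, 27, -149)]
292 [(290, 94, -25, -15, -28), (300, 20, 12, -5, 53), (306, 16, 11, -2, 52), (314, 42, 10, 0, 49), (322, 18, 11, 3, 53), (330, 9, 12, 7, 53), (340, 125, -79, 27, -149)]
296 [(290, 100, -27, -15, -27), (300, 12, 11, -5, 56), (306, 20, 11, -2, 57), (314, 41, 10, 0, 53), (322, 29, 11, 3, 57), (330, 3, 12, 7, 58), (340, 14, -9, 14, 10)]
300 [(290, 80, -30, -15, -27), (300, 18, 12, -5, 62), (306, 2, 12, -2, 62), (314, 42, 10, 0, 58), (322, 14, 11, 3, 60), (330, 13, 11, 6, 60), (340, 17, -10, 14, 14)]
```

Emit:
step_arm([
  {"slide": [0,0,-0.01],"roll": 0},
  {"slide": [0,0,-0.03],"roll": 0},
  {"slide": [0,0,-0.045],"roll": 0},
  {"slide": [0,-0.01,-0.05],"roll": 0},
  {"slide": [0,-0.03,-0.05],"roll": 0},
])

```text
t: 35.28
eef_pos: [518.1, -154.7, 198.8]
tcp_rot: [3.141, 0.0, 1.423]
ft_force: [0.3, -0.2, 0.0]
opening: 0.005
grip_force: 0.0
```

```bash
python3 d.py;  python3 arc.py 6.5 0 | sed 's/np.float64//g'
```

```text
3243 open deg 0.74 mid x at y=64,-60 [np.float32(-77.4), np.float32(-79.0)] tcp cab [-117.1  -43.7]
barrel z 158.559988958556
[ 515.7 -154.1  198.6] 1.423 F [0.7 0.1 0.8] op 0.003 t 35.33
0.0 [ 547.8 -160. ] slide [(-0.0011), (0.0326)] roll -0.01
```

The black finger ends were resting on the panel's top edge, which explains the drag. I'll go lower beside the outer face, so the contact is purely sideways, and nudge the last bit.

Emit:
step_arm([
  {"slide": [0,0,0.03],"roll": -0.01},
  {"slide": [0,0,0.055],"roll": -0.01},
  {"slide": [0,0,0.067],"roll": -0.01},
  {"slide": [0,0.008,0.067],"roll": -0.01},
  {"slide": [0,0.014,0.067],"roll": -0.01},
])

```text
t: 35.95
eef_pos: [533.6, -157.2, 132.5]
tcp_rot: [3.14, 0.0, 1.433]
ft_force: [-0.1, -0.0, 1.0]
opening: 0.001
grip_force: 0.0
```

Emit:
step_arm([
  {"slide": [0,0.001,0],"roll": 0},
  {"slide": [0,0.002,0],"roll": 0},
  {"slide": [0,0.003,0],"roll": 0},
  {"slide": [0,0.004,0],"roll": 0},
  {"slide": [0,0.005,0],"roll": 0},
])

```text
t: 36.58
eef_pos: [537.5, -157.6, 131.7]
tcp_rot: [3.142, 0.0, 1.433]
ft_force: [-0.2, -0.8, -0.4]
opening: 0.005
grip_force: 0.0
```

Emit:
step_arm([
  {"slide": [0,0.001,0],"roll": 0},
  {"slide": [0,0.002,0],"roll": 0},
  {"slide": [0,0.003,0],"roll": 0},
])

```text
t: 36.95
eef_pos: [540.5, -158.0, 131.7]
tcp_rot: [-3.142, 0.0, 1.433]
ft_force: [-1.0, -0.1, -0.4]
opening: 0.005
grip_force: 0.0
```

```bash
python3 d.py;  python3 arc.py 6.5 0 | sed 's/np.float64//g'
```

```text
5149 open deg 1.93 mid x at y=64,-60 [np.float32(-76.2), np.float32(-80.4)] tcp cab [-91.8 -44.3]
barrel z 158.62044103755247
[ 540.6 -158.1  131.7] 1.4328 F [-0.4  0.3  0.3] op 0.003 t 37.0
0.0 [ 547.8 -160. ] slide [(-0.0009), (0.0073)] roll -0.0
```

Emit:
step_arm([
  {"slide": [0,0.0006,0],"roll": 0},
  {"slide": [0,0.0012,0],"roll": 0},
  {"slide": [0,0.0018,0],"roll": 0},
])

```text
t: 37.38
eef_pos: [542.3, -158.3, 131.7]
tcp_rot: [3.142, 0.0, 1.433]
ft_force: [0.3, -0.9, -0.1]
opening: 0.006
grip_force: 0.1
```

Emit:
step_arm([
  {"slide": [0,0.0005,0],"roll": 0},
  {"slide": [0,0.001,0],"roll": 0},
  {"slide": [0,0.001,0],"roll": 0},
])

```text
t: 37.75
eef_pos: [542.7, -158.3, 131.7]
tcp_rot: [-3.141, 0.0, 1.433]
ft_force: [-5.2, -0.0, 2.7]
opening: 0.006
grip_force: 2.6
```

Emit:
step_arm([
  {"slide": [0,0.0005,0],"roll": 0},
  {"slide": [0,0.001,0],"roll": 0},
  {"slide": [0,0.001,0],"roll": 0},
])

```text
t: 38.12
eef_pos: [542.8, -158.3, 131.6]
tcp_rot: [-3.138, -0.0, 1.433]
ft_force: [-10.0, -0.3, 5.3]
opening: 0.002
grip_force: 5.3
```

```bash
python3 d.py;  python3 arc.py 6.5 0 | sed 's/np.float64//g'; python3 e.py | grep "wrist.*168, 184"
```

```text
5210 open deg 1.3 mid x at y=64,-60 [np.float32(-76.2), np.float32(-79.0)] tcp cab [-89.6 -44.2]
barrel z 158.58765383538682
[ 542.8 -158.3  131.6] 1.433 F [-9.9 -0.6  6. ] op 0.004 t 38.17
0.0 [ 547.8 -160. ] slide [(-0.001), (0.0052)] roll -0.0
wrist -30 (168, 184) 989 [-94.9 -81.3 -73.1] px rows [268. 290.] rgb [80. 84. 83.]
wrist -10 (168, 184) 622 [-82.  -77.3 -72.6] px rows [223. 247.] rgb [90.  94.  93.5]
wrist 10 (168, 184) 707 [-81.9 -77.3 -72.5] px rows [177. 202.] rgb [ 96. 101.  99.]
wrist 30 (168, 184) 734 [-81.6 -77.1 -72.3] px rows [129. 155.] rgb [156. 162. 160.]
wrist 50 (168, 184) 352 [-81.3 -76.6 -63.5] px rows [ 92. 108.] rgb [159. 165. 163.]
```

Firm sideways contact against the buffers, and the door is flat shut. Backing off very slowly now.

Emit:
step_arm([
  {"slide": [0,-0.0003,0],"roll": 0},
  {"slide": [0,-0.0006,0],"roll": 0},
  {"slide": [0,-0.0009,0],"roll": 0},
  {"slide": [0,-0.0012,0],"roll": 0},
  {"slide": [0,-0.0014,0],"roll": 0},
])

```text
t: 38.9
eef_pos: [542.7, -158.3, 131.7]
tcp_rot: [-3.141, 0.0, 1.433]
ft_force: [-5.2, 0.7, 0.8]
opening: -0.001
grip_force: 1.9
```

Emit:
step_arm([
  {"slide": [0,-0.0002,0],"roll": 0},
  {"slide": [0,-0.0004,0],"roll": 0},
  {"slide": [0,-0.0006,0],"roll": 0},
  {"slide": [0,-0.0008,0],"roll": 0},
  {"slide": [0,-0.001,0],"roll": 0},
])

```text
t: 39.52
eef_pos: [542.1, -158.2, 131.8]
tcp_rot: [3.141, 0.0, 1.433]
ft_force: [-0.3, -0.1, -0.0]
opening: 0.007
grip_force: 0.0
```

```bash
python3 arc.py 6.5 0 | sed 's/np.float64//g'; python3 e.py | grep "wrist.*168, 184"
```

```text
[ 542.1 -158.2  131.8] 1.4328 F [-0.3 -0.1 -0. ] op 0.007 t 39.52
0.0 [ 547.8 -160. ] slide [(-0.0009), (0.0058)] roll -0.0
wrist -30 (168, 184) 996 [-95.9 -81.8 -73.5] px rows [268. 290.] rgb [82. 85. 84.]
wrist -10 (168, 184) 624 [-82.1 -77.7 -73. ] px rows [223. 247.] rgb [90. 94. 93.]
wrist 10 (168, 184) 689 [-81.9 -77.5 -72.8] px rows [177. 202.] rgb [128. 134. 132.]
wrist 30 (168, 184) 745 [-82.  -77.3 -72.5] px rows [129. 155.] rgb [156. 162. 160.]
wrist 50 (168, 184) 364 [-81.6 -76.8 -63.6] px rows [ 92. 108.] rgb [158. 164. 162.]
```

Contact is released and the door stayed shut. Moving clear.

Emit:
step_arm([
  {"slide": [0,-0.002,0],"roll": 0},
  {"slide": [0,-0.008,0],"roll": 0},
  {"slide": [0,-0.02,0],"roll": 0},
  {"slide": [0,-0.045,0],"roll": 0},
  {"slide": [0,-0.07,-0.02],"roll": 0},
])

```text
t: 40.25
eef_pos: [470.5, -148.0, 150.9]
tcp_rot: [-3.139, -0.001, 1.433]
ft_force: [0.2, -0.5, 0.4]
opening: 0.004
grip_force: 0.0
```

Emit:
step_arm([
  {"slide": [0,-0.01,-0.05],"roll": 0},
  {"slide": [0,-0.02,-0.1],"roll": 0},
  {"slide": [0,-0.03,-0.14],"roll": 0},
  {"slide": [0,-0.03,-0.14],"roll": 0},
  {"slide": [0,-0.03,-0.14],"roll": 0},
])

```text
t: 40.88
eef_pos: [442.2, -144.2, 291.0]
tcp_rot: [-3.141, -0.0, 1.433]
ft_force: [-0.7, 0.8, -0.6]
opening: 0.004
grip_force: 0.0
```

```bash
python3 arc.py 6.5 0 | sed 's/np.float64//g'; python3 d.py; python3 e.py | grep "168, 184"
```

```text
[ 442.2 -144.2  291. ] 1.4327 F [-0.7  0.8 -0.6] op 0.004 t 40.88
0.0 [ 547.8 -160. ] slide [(-0.0011), (0.1068)] roll -0.001
1739 open deg 0.14 mid x at y=64,-60 [np.float32(-78.5), np.float32(-78.8)] tcp cab [-191.1  -44. ]
barrel z 158.47758393719062
wrist -90 (168, 184) 60 [-83.6 -79.5 -73.7] px rows [266. 270.] rgb [143.  149.5 147. ]
wrist -70 (168, 184) 137 [-82.8 -79.  -73.8] px rows [246. 257.] rgb [143. 149. 147.]
wrist -50 (168, 184) 147 [-82.8 -79.2 -73.8] px rows [225. 236.] rgb [143. 150. 148.]
wrist -30 (168, 184) 159 [-82.9 -78.9 -73.3] px rows [203. 215.] rgb [144. 150. 148.]
wrist -10 (168, 184) 165 [-82.9 -79.1 -73.6] px rows [181. 193.] rgb [145. 151. 149.]
wrist 10 (168, 184) 173 [-82.8 -79.5 -73.7] px rows [159. 171.] rgb [144. 151. 149.]
wrist 30 (168, 184) 181 [-82.6 -79.1 -73.2] px rows [136. 148.] rgb [145. 151. 149.]
wrist 50 (168, 184) 93 [-82.1 -77.9 -63.7] px rows [117. 126.] rgb [144. 149. 149.]
side -90 (168, 184) 10 [-81.1 -76.6 -71.9] px rows [277. 280.] rgb [95.  97.  96.5]
side -70 (168, 184) 8 [-79.9 -74.8 -67.2] px rows [273. 275.] rgb [129.  132.  130.5]
side -50 (168, 184) 8 [-79.9 -77.2 -74.3] px rows [269. 271.] rgb [137.5 139.5 138.5]
side -30 (168, 184) 8 [-80.  -75.9 -72.5] px rows [266. 268.] rgb [137.5 140.5 139.5]
side -10 (168, 184) 11 [-82.  -79.6 -73.5] px rows [262. 264.] rgb [112. 114. 114.]
side 10 (168, 184) 9 [-80.7 -77.5 -71.4] px rows [258. 261.] rgb [129. 132. 130.]
side 30 (168, 184) 7 [-79.3 -77.3 -71.2] px rows [254. 257.] rgb [133. 135. 134.]
```

The door is shut (0.1° open), seated (barrel top at 158.5), and the robot is clear of everything.

```bash
python3 -c "
from cell import env
print(env.job_done())"
```

```text
the job is handed in; nothing more can be done
None
```

The door is hung with both sockets home and swung shut against the buffers (0.1° measured), and the arm is clear. It took three closings: on the first two, gripper friction or buffer rebound let the door come back open, to about 24° the first time. The job was handed in at about 41 s, and its verdict isn't shown to me.

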